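Refill a lane tote: out over the step, load, back up over the step, clip on the label

TASK

Pull the empty blue tote out of the lane and down over the step onto the bench, and stand every bracket from the mat in it, foot down, one to a compartment. Then slide it back nose first, up over the step, until it rests against the end stop (never carry the tote, one end always stays down, and never let it tip). Last, take the sprung label clip from its parking strip and clip it over the rim of the tote's end wall nearest the lane's mouth, upright and pushed right down, with the label plate outside; leave the other things on the bench alone.

Things in the scene. Friction and masses are not known exactly. Their poses are not given: they have to be found in the camera images.
- bracket1: one of 2 to 4 equal black moulded brackets, about 90 g, standing on the mat (3 mm thick). Flat foot 80 (its x) x 46 (y) x 6 mm; centred on it an upright rib 56 (x) x 12 (y) mm, rising to 52 mm above the underside: grip across the rib. Origin: centre of underside, z up. Half turns are alike. None if absent
- bracket2: one of 2 to 4 equal black moulded brackets, about 90 g, standing on the mat (3 mm thick). Flat foot 80 (its x) x 46 (y) x 6 mm; centred on it an upright rib 56 (x) x 12 (y) mm, rising to 52 mm above the underside: grip across the rib. Origin: centre of underside, z up. Half turns are alike. None if absent
- bracket3: one of 2 to 4 equal black moulded brackets, about 90 g, standing on the mat (3 mm thick). Flat foot 80 (its x) x 46 (y) x 6 mm; centred on it an upright rib 56 (x) x 12 (y) mm, rising to 52 mm above the underside: grip across the rib. Origin: centre of underside, z up. Half turns are alike. None if absent
- bracket4: one of 2 to 4 equal black moulded brackets, about 90 g, standing on the mat (3 mm thick). Flat foot 80 (its x) x 46 (y) x 6 mm; centred on it an upright rib 56 (x) x 12 (y) mm, rising to 52 mm above the underside: grip across the rib. Origin: centre of underside, z up. Half turns are alike. None if absent
- tote: open blue tote, 150 (its x) x 200 (y) x 62 mm high, about 0.4 kg empty, at the start empty in the lane at or near the end stop; origin: centre of the underside, z up. Its +y end is the nose, deep in the lane, its -y end the tail. Walls 5 mm thick, upright, with a plain rim. Its lowest 4 mm are a foot set in 6 mm from the walls all round
- tote_in (a point): middle of the tote's inner floor, 7 mm above its underside. Two crossed dividers, 4 mm thick and 35 mm high above the tote's underside, meet here and make four compartments, each 68 (tote x) x 93 (y) mm, centred at tote x = +-36, y = +-48.5 mm
- tote_nose (a point): middle of the lower edge of the tote's foot at the nose end (tote x 0, y +94, z 0 mm)
- tote_tail (a point): middle of the lower edge of the tote's foot at the tail end (tote x 0, y -94, z 0 mm)
- lane: fixed lane; origin: on the bench in the middle of its mouth's edge; its +y runs into the lane, x across. Two white skid strips 30 mm wide at x = +-50 mm begin at y = 0 with a square step, tops 8 mm above the bench (a tote merely pushed catches). Between the strips a sheet 4 mm high. Guide rails 30 mm high, inner faces x = +-81 mm, flare out before the mouth to x = +-104 mm at y = -43 mm
- lane_stop (a point): middle of the near face of the lane's end stop, at bench level (lane x 0, y 240 mm): a steel blade 100 mm wide, up to 50 mm high. A tote fully home has its origin at lane y = 140, z = 8 mm. The tote beyond the stop is not concerned
- strip: fixed parking strip for the clip: upright steel plate 5 mm thick (its x), 100 mm long (its y), top edge 70 mm above the bench, on a base 50 x 100 x 4 mm; origin: centre of the underside
- clip: white sprung label clip, 70 g, like a wide clothes peg with its tails up, parked on the strip's top edge, label plate towards strip -x. Origin: middle of the hinge barrel (radius 6 mm, along its y), which sits on the edge it grips; z up. Fixed tail: 26 mm wide, x -7 to -3 mm, up to z +41 mm. Facing it (+x) is the sprung half's tail. Squeezing the tails together (along x) opens the jaws
- clip_label (a point): middle of the outer face of the label plate (clip x -7, y 0, z -26 mm), which is the clip's fixed jaw, in line with the fixed tail: 60 mm wide (clip y), from 5 to 47 mm below the clip's origin, 4 mm thick. A clipped wall lies against its inner face (clip x -3 mm; a 5 mm wall fills x -3 to +2 mm)
- clip_jaw (a joint): angle of the clip's sprung half: 0 shut, 0.17 on a 5 mm wall, 0.60 fully open (stop; about 12 N on the tails). Fully open, its tail is upright, 26 mm wide, outer face at clip x +14, z +2 to +38 mm (21 mm over both tails), and its lip, 30 mm below the hinge, leaves a 17 mm gap. On a 5 mm wall the tail leans out, top near x +30, z +30 mm
- driver: screwdriver 150 mm long lying on the near side of the bench, not concerned; origin near its middle
- jar: jar 85 mm high, 60 mm wide on the far side of the bench, not concerned; origin: centre of its underside
- gauge: dial gauge, 68 mm wide, lying on the far side of the bench, not concerned; origin: centre of its underside
Things that resemble listed ones, but are neither listed nor needed, are in the scene too. What is shaped like the bracket4 but purple is not meant. Leave any orange look-alike of the bracket2 alone.

How it is judged:
On the way, in this order (a step that is already met when the one before it is completed fails the run):
1. the tote stands flat on the bench, wholly out of the lane (y of tote in the frame of lane below -0.09 m and angle between tote's own z axis and vertical below 0.03 rad and height (world z) of tote below 0.004 m), for 0.2 s.
2. every bracket lies flat in the tote while the tote is still on the bench before the lane (x of bracket1 in the frame of tote between -0.06 and 0.06 m and y of bracket1 in the frame of tote between -0.075 and 0.075 m and z of each of bracket1, bracket2, bracket3, bracket4 in the frame of tote below 0.012 m and angle between each of bracket1, bracket2, bracket3, bracket4's own z axis and vertical below 0.12 rad and x of bracket2 in the frame of tote between -0.06 and 0.06 m and y of bracket2 in the frame of tote between -0.075 and 0.075 m and x of bracket3 in the frame of tote between -0.06 and 0.06 m and y of bracket3 in the frame of tote between -0.075 and 0.075 m and x of bracket4 in the frame of tote between -0.06 and 0.06 m and y of bracket4 in the frame of tote between -0.075 and 0.075 m and y of tote in the frame of lane below -0.09 m and height (world z) of tote below 0.006 m), for 0.2 s.
3. the tote is home in the lane, flat on the skids against the end stop (x of tote in the frame of lane between -0.012 and 0.012 m and y of tote in the frame of lane above 0.13 m and angle between tote's own z axis and vertical below 0.03 rad and z of tote in the frame of lane between 0.004 and 0.012 m), for 0.2 s.
4. the label clip grips the rim of the tote's tail wall, label outside (x of clip in the frame of tote between -0.055 and 0.055 m and y of clip in the frame of tote between -0.104 and -0.091 m and z of clip in the frame of tote between 0.061 and 0.076 m and y of clip_label in the frame of tote below -0.1 m and angle between clip's own z axis and vertical below 0.15 rad and contact force between clip and tote above 1 N and value of joint clip_jaw between 0.1 and 0.3 rad), for 0.2 s.
At the end, for the whole second after the job is handed in: Each bracket stands foot down on the tote floor, one per compartment; tote flat on the skids, within 10 mm of the stop and 12 mm of mid-lane; clip grips the tail wall, upright (0.15 rad), barrel within 8 mm of the rim, within 55 mm of the wall's middle, label outside; all at rest (all of step 3 and all of step 4 and x of bracket1 in the frame of tote between -0.06 and 0.06 m and y of bracket1 in the frame of tote between -0.075 and 0.075 m and z of each of bracket1, bracket2, bracket3, bracket4 in the frame of tote below 0.012 m and angle between each of bracket1, bracket2, bracket3, bracket4's own z axis and vertical below 0.12 rad and x of bracket2 in the frame of tote between -0.06 and 0.06 m and y of bracket2 in the frame of tote between -0.075 and 0.075 m and x of bracket3 in the frame of tote between -0.06 and 0.06 m and y of bracket3 in the frame of tote between -0.075 and 0.075 m and x of bracket4 in the frame of tote between -0.06 and 0.06 m and y of bracket4 in the frame of tote between -0.075 and 0.075 m and linear speed of each of tote, clip below 0.02 m/s); the robot touches nothing.
It fails at once if the tote is carried: both ends of its underside are more than 22 mm above the bench at once (height (world z) of each of tote_nose, tote_tail above 0.022 m).
It fails at once if the tote tips more than 0.25 rad (14 degrees) (angle between tote's own z axis and vertical above 0.25 rad).
It fails at once if the screwdriver, the jar or the gauge is moved more than 30 mm (distance of any of driver, jar, gauge from where it was at the start of the episode above 0.03 m).
Of bracket1, bracket2, bracket3, bracket4 only 2 to 4 are there at a start; the rules pass over those that are not, and their reading is None.
At some moment in a run one of bracket1, bracket2, bracket3, bracket4 may be knocked a few centimetres aside while the robot is not near it.
It also fails if it takes over 208 s, if anything falls off the work surface, if the arm or the gripper's body presses on something with over 40 N, if the wrist force passes 120 N, or if a joint passes its speed limit or range.

ROBOT

A 7-joint arm with a two-finger parallel gripper is mounted at the origin on the work surface. World frame = base frame: x ahead of the robot, y to its left, z up, the work surface at z = 0. Lengths are in m, angles in rad, forces in N, time in s.
With the tool pointing down it reaches from about 0.4 to 0.875 m from the base axis. Payload 19.3 kg.
Tool frame: the origin (TCP) lies at the very end of the fingers, on their centre line; the grasp point (between the pads) lies 19 mm behind it; z points along the fingers, y is the line along which they close (so a half turn about z gives the same grasp; the last joint's range is limited). The gripper opens to 85 mm and grips with 20 to 120 N. Pads are 22 mm wide; open, the fingers measure 114 mm over their backs; the gripper's body (76 mm by 85 mm) begins 54 mm behind the grasp point. The pads swing forward as they close: fully open they stand 13 mm farther back than shut.
Start: joints at [-1.344, 0.521, -0.036, 1.599, 0.021, 1.021, -0.113], TCP at [0.183, 0.598, 0.231] pointing down, gripper open.
Joint ranges: [-2.91, 2.91], [-0.3, 2.13], [-1.5, 1.42], [0.17, 2.43], [-1.26, 4.41], [0.16, 1.93], [-2.52, 2.52]. Speed limits (rad/s): [1.89, 1.89, 2.39, 2.39, 3.01, 3.01, 3.01].

INTERFACE

Orientations are given as [roll, pitch, yaw] about the fixed x, y, z axes, in that order (R = Rz(yaw) Ry(pitch) Rx(roll)).
In Python, from workcell import bot gives the robot as it stands.
- The arm moves only by the shell command python3 -m crank 'ROWS' [FORCE]. ROWS is a JSON object of lists of equal length, an entry for each row: "travel": the shift along the world's x, y, z in cm, a list of three; "turn": the turn, a rotation vector about the world's x, y, z in degrees, a list of three; "gripper": the closure, from 0 (fully open) to 1 (shut). A call has exactly 5 rows; each row is the pose to reach, as a shift and turn from the pose commanded when the call began; what a row does not reach only later rows make up. A row lasts 1/10 s, in which the tool goes at most 50 mm and 8.59 degrees, less where a joint would pass 70% of its speed; a pose out of reach is approached as far as the arm can. A call with a gripper value outside its range is refused whole. The fingers move at their own pace and stop on an object; FORCE is the grip in N (left out, the last holds). Time passes only in rows, so rows that repeat a pose let the fingers close, or fill a call up. It gives the time, the measured TCP pose, the force, the opening and the grip force at its end, in the units of the state.
- bot.observe(): the state, without advancing time (a new reading comes with each control period).
- bot.grab_frame(name): name is "scene" or "side" or "wrist"; returns a dict with "pixels" (400x640x3 uint8, red, green, blue), "fx", "fy", "cx", "cy" (pixels), "extrinsics" (4x4, takes a point from world to camera coordinates). Camera axes: x right, y down, z forward; pixel columns grow to the right and rows downward; lengths in m; the calibration is good to about 2 mm. A picture is of the moment at which its call begins. There is no depth.
- bot.job_done(): hands the job in; it is judged then, once.
The state is a dict: "clock": time; "qpos": joint angles; "qd": joint speeds; "joint_efforts": joint torques, N m; "position": TCP position; "tool_rot": TCP orientation; "force": force on the tool from outside, world axes, zero at the start; "moment": the same for the moment, N m; "grip_width": finger opening in m; "finger_force": force on a finger pad.
Only numpy, scipy, OpenCV 4.12 (cv2) and the standard library are available. Lean on these libraries where they do the work, as an engineer would, in place of code of your own. Each camera call takes 0.05 s, during which the arm holds its last target. There are 200 camera calls.

## Working session

There is one attempt and no reset: what is moved stays moved. The work goes in short steps, Python scripts to look and compute and a shell command to move; the robot and the scene stay as the last step left them, time stands still between calls to the robot, and variables do not carry over. Pictures are saved under pics/ and viewed, at most 14 in all, crops included, and the job is handed in when it is done.

```bash
ls; mkdir -p pics
cat > h.py <<'E'
import numpy as np, cv2, sys
from workcell import bot
def grab(n,f=None):
    d=bot.grab_frame(n)
    if f: cv2.imwrite('pics/'+f,d['pixels'][:,:,::-1])
    return d
def ray(d,u,v):
    E=np.array(d['extrinsics']);R=E[:3,:3];t=E[:3,3]
    return -R.T@t, R.T@np.array([(u-d['cx'])/d['fx'],(v-d['cy'])/d['fy'],1])
def onz(d,u,v,z):
    o,r=ray(d,u,v); return o+r*(z-o[2])/r[2]
def proj(d,p):
    E=np.array(d['extrinsics']);c=E[:3,:3]@np.array(p)+E[:3,3]
    return np.array([d['fx']*c[0]/c[2]+d['cx'],d['fy']*c[1]/c[2]+d['cy']])
def tri(d1,p1,d2,p2):
    o1,r1=ray(d1,*p1);o2,r2=ray(d2,*p2)
    s=np.linalg.lstsq(np.c_[r1,-r2],o2-o1,rcond=None)[0]
    a=o1+s[0]*r1;b=o2+s[1]*r2
    return (a+b)/2,np.linalg.norm(a-b)
E
python3 - <<'E'
from h import *
import pickle
a=grab('scene','s0.png');b=grab('side','d0.png')
pickle.dump((a,b),open('v0.pkl','wb'))
for d in(a,b): print(ray(d,320,200),d['fx'])
print(bot.observe())
E
```

```text
pics
(array([1.08527243, 0.18908603, 0.9232221 ]), array([-0.47791403, -0.25117948, -0.84183049])) 366.7244278018959
(array([ 0.13486629, -0.93440399,  1.11904109]), array([ 0.31176767,  0.59702909, -0.73919635])) 465.57483913225997
{'clock': 0.1, 'qpos': array([-1.34418212,  0.52195395, -0.03633104,  1.59992612,  0.02115741,
        1.02108385, -0.11279207]), 'qd': array([-0.00032284, -0.00162789,  0.00068621, -0.00223157,  0.0002036 ,
        0.00019886,  0.00073273]), 'joint_efforts': array([ 3.39894948e-03, -9.28485417e+01,  1.98399268e+00, -3.70525539e+01,
        1.81179569e-02,  5.45595496e-03,  3.62760591e-05]), 'position': array([0.18273071, 0.59739097, 0.23079242]), 'tool_rot': array([-3.14060443e+00,  2.97862827e-05,  2.84475582e+00]), 'force': array([-0.15795144, -0.08864307,  0.42649382]), 'moment': array([-0.05573809, -0.02562135, -0.04132948]), 'finger_force': 0.0, 'grip_width': 0.08562691244628366}
```

View pics/s0.png

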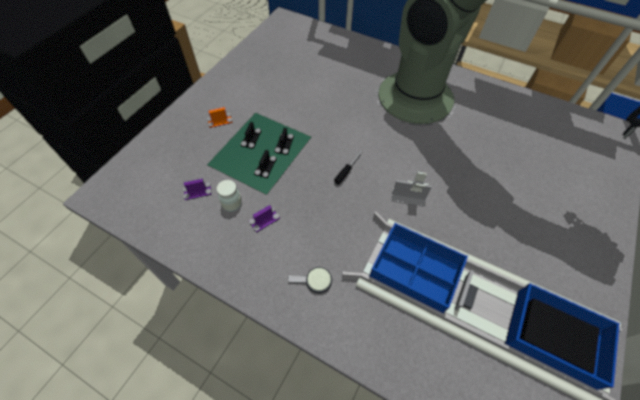

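View pics/d0.png

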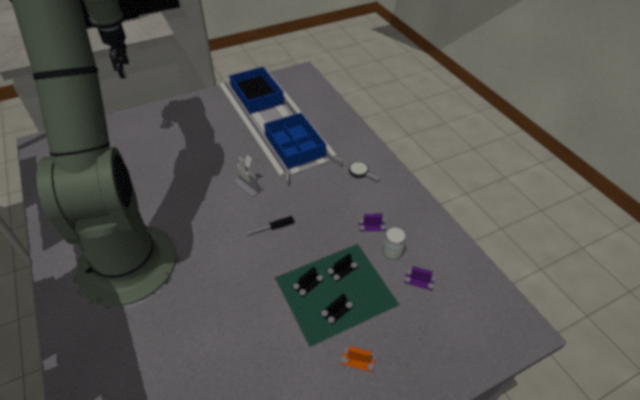

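Run:
```python
from h import *
import pickle
a,b=pickle.load(open('v0.pkl','rb'))
up=lambda d,x,y,w,h,k:cv2.resize(d['pixels'][y:y+h,x:x+w,::-1],None,fx=k,fy=k,interpolation=cv2.INTER_CUBIC)
c1=up(a,340,165,200,150,4)
c2=up(a,200,100,125,94,3.2);c3=up(b,220,95,125,94,3.2);c4=up(b,270,240,125,94,3.2);c5=up(a,380,165,62,47,6.45)[:300,:400]
cv2.imwrite('pics/c1.png',c1);
f=lambda i:cv2.resize(i,(400,300))
cv2.imwrite('pics/c2.png',np.vstack([np.hstack([f(c2),f(c3)]),np.hstack([f(c4),f(c5)])]))
for n,d,p,z in[('lane mouthA',a,(380,218),.03),('lane mouthB',a,(348,275),.03),('tote',a,(417,268),.04),('tote',b,(295,140),.04),('strip',a,(411,190),.07),('b1',a,(251,135),.03),('b2',a,(285,141),.03),('b3',a,(265,163),.03),('b',b,(307,281),.03),('b',b,(343,267),.03),('b',b,(337,308),.03),('clip',b,(245,170),.08)]:
    print(n,onz(d,*p,z).round(3))
```

```text
lane mouthA [0.548 0.098 0.03 ]
lane mouthB [0.743 0.095 0.03 ]
tote [0.643 0.242 0.04 ]
tote [0.641 0.234 0.04 ]
strip [0.446 0.142 0.07 ]
b1 [ 0.468 -0.395  0.03 ]
b2 [ 0.436 -0.285  0.03 ]
b3 [ 0.543 -0.291  0.03 ]
b [ 0.427 -0.305  0.03 ]
b [ 0.537 -0.31   0.03 ]
b [ 0.461 -0.415  0.03 ]
clip [0.417 0.128 0.08 ]
```

View pics/c1.png

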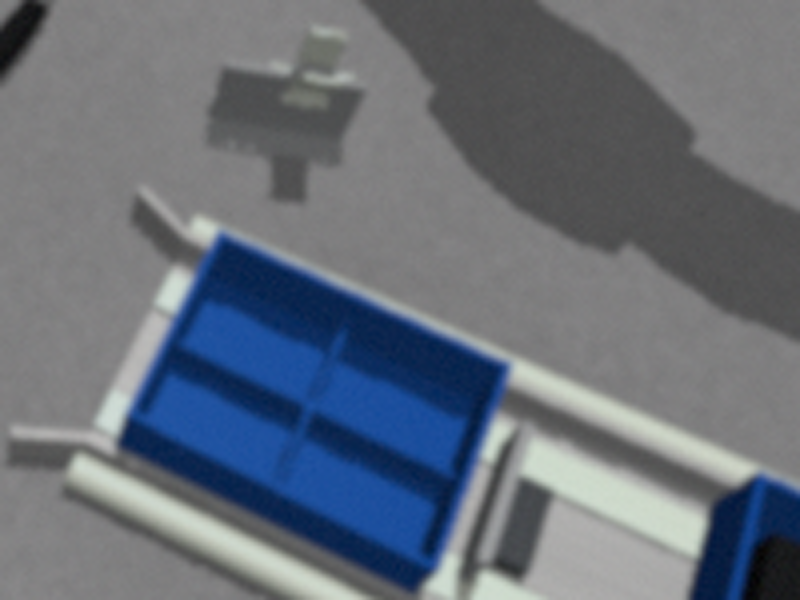

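View pics/c2.png

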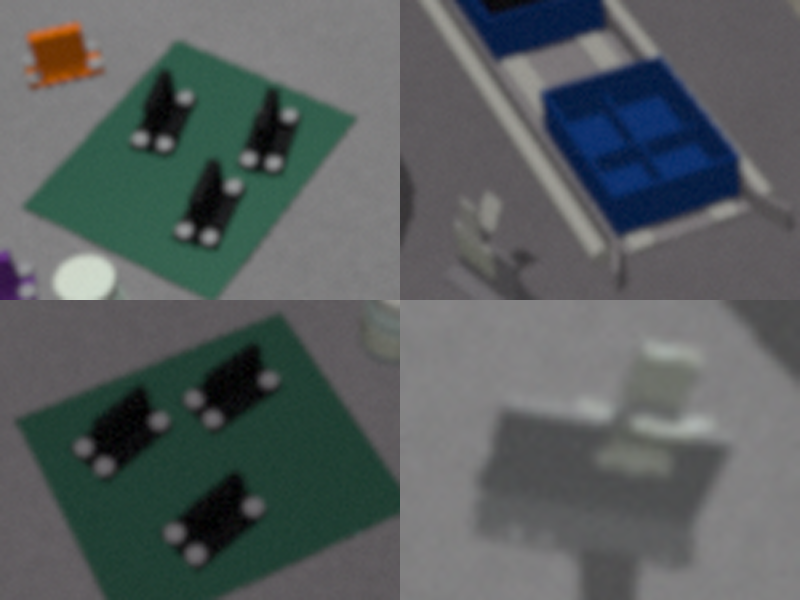

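Run:
```python
from h import *
import pickle
a,b=pickle.load(open('v0.pkl','rb'))
A=lambda x,y:(340+x/4-.375,165+y/4-.375)
B=lambda x,y:(220+(x-400)/3.2-.35,95+y/3.2-.35)
for n,p in dict(T1=(218,236),T2=(126,432),N1=(508,366),N2=(430,570)).items(): print(n,onz(a,*A(*p),.07).round(4))
for n,p in dict(T1=(614,187),T2=(738,157),N1=(547,95),N2=(664,62)).items(): print(n,onz(b,*B(*p),.07).round(4))
for n,p in dict(sL=(178,268),sL2=(157,306),sR=(115,394),sR2=(97,424)).items(): print(n,onz(a,*A(*p),.008).round(4))
for n,p in dict(fL=(140,188),fR=(10,430)).items(): print(n,onz(a,*A(*p),.03).round(4))
for n,p in dict(sL=(628,248),sR=(748,211)).items(): print(n,onz(b,*B(*p),.008).round(4))
for n,p in dict(st1=(222,67),st2=(365,92)).items(): print(n,onz(a,*A(*p),.07).round(4))
for n,p in dict(stop1=(527,430),stop2=(487,572)).items(): print(n,onz(a,*A(*p),.05).round(4))
print('tail top tri',onz(a,*A(325,28),.11),onz(b,*B(492,193),.11))
# blue-mask quad
for d in(a,b):
    h=cv2.cvtColor(d['pixels'],cv2.COLOR_RGB2HSV); m=cv2.inRange(h,(105,120,40),(125,255,255))
    cs,_=cv2.findContours(m,0,2)
    for c in cs:
        if cv2.contourArea(c)>800: print(cv2.contourArea(c),cv2.approxPolyDP(cv2.convexHull(c),3,True)[:,0].tolist())
```

```text
T1 [0.5695 0.142  0.07  ]
T2 [0.7246 0.1461 0.07  ]
N1 [0.5666 0.3376 0.07  ]
N2 [0.715  0.3359 0.07  ]
T1 [0.5735 0.1526 0.07  ]
T2 [0.712  0.1374 0.07  ]
N1 [0.5694 0.3254 0.07  ]
N2 [0.7123 0.3219 0.07  ]
sL [0.5697 0.1241 0.008 ]
sL2 [0.6041 0.1233 0.008 ]
sR [0.6776 0.1254 0.008 ]
sR2 [0.7027 0.124  0.008 ]
fL [0.5364 0.0765 0.03  ]
fR [0.743  0.0785 0.03  ]
sL [0.573  0.1218 0.008 ]
sR [0.7145 0.1161 0.008 ]
st1 [0.4401 0.091  0.07  ]
st2 [0.4107 0.1875 0.07  ]
stop1 [0.5913 0.3643 0.05  ]
stop2 [0.6909 0.3693 0.05  ]
tail top tri [0.40441939 0.14503226 0.11      ] [0.44369364 0.15719352 0.11      ]
7244.0 [[521, 289], [533, 285], [618, 324], [612, 386], [595, 388], [506, 342]]
4847.0 [[395, 224], [466, 256], [449, 305], [442, 312], [370, 275]]
1749.5 [[405, 0], [397, 44], [352, 29], [354, 0]]
2047.5 [[301, 114], [324, 143], [325, 155], [288, 167], [267, 137], [265, 124]]
1503.0 [[263, 68], [281, 90], [283, 102], [250, 112], [233, 88], [230, 76]]
```

```bash
python3 -m crank '{"travel":[[3,-3,0],[6,-6,0],[9,-9,0],[12,-12,0],[15,-15,0]],"turn":[[0,0,0],[0,0,4],[0,0,8],[0,0,12],[0,0,17]],"gripper":[0,0,0,0,0]}' 
python3 -m crank '{"travel":[[3,-3,0],[6,-6,0],[9,-9,0],[12,-12,0],[15,-15,0]],"turn":[[0,0,0],[0,0,0],[0,0,0],[0,0,0],[0,0,0]],"gripper":[0,0,0,0,0]}' 
python3 -m crank '{"travel":[[3,-3,0],[6,-6,0],[9,-9,-1],[12,-12,-2],[15.9,-15.2,-3]],"turn":[[0,0,0],[0,0,0],[0,0,0],[0,0,0],[0,0,0]],"gripper":[0,0,0,0,0]}'
python3 -m crank '{"travel":[[0,0,0],[0,0,0],[0,0,0],[0,0,0],[0,0,0]],"turn":[[0,0,0],[0,0,0],[0,0,0],[0,0,0],[0,0,0]],"gripper":[0,0,0,0,0]}'
python3 - <<'E'
from h import *
d=grab('wrist','w1.png');
E
```

```text
clock: 0.6
position: [0.3337, 0.4462, 0.2311]
tool_rot: [-3.141, -0.0, -3.139]
force: [0.4, 0.1, -0.5]
grip_width: 0.0857
finger_force: 0.0
clock: 1.1
position: [0.4838, 0.2962, 0.2312]
tool_rot: [-3.141, -0.0, 3.141]
force: [0.7, 0.3, -0.2]
grip_width: 0.0857
finger_force: 0.0
clock: 1.6
position: [0.6412, 0.1455, 0.2011]
tool_rot: [3.141, -0.001, -3.141]
force: [-0.3, 1.3, -0.5]
grip_width: 0.0853
finger_force: 0.0
clock: 2.1
position: [0.6404, 0.1475, 0.202]
tool_rot: [3.141, 0.0, -3.14]
force: [-0.4, 0.7, -0.3]
grip_width: 0.0854
finger_force: 0.0
```

View pics/w1.png

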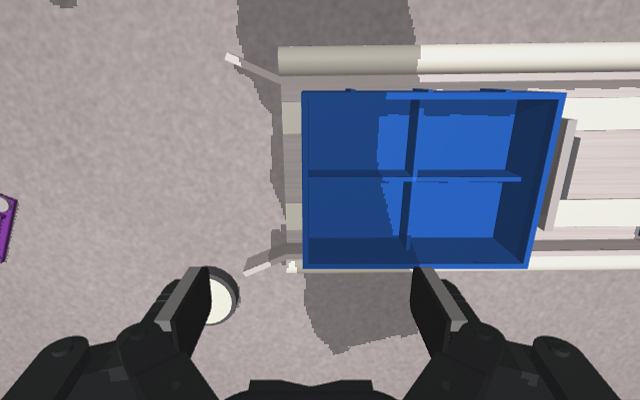

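Run:
```python
from h import *
d=grab('wrist')
for n,p,z in[('T1',(302,91),.07),('T2',(302,268),.07),('N1',(566,93),.07),('N2',(528,268),.07),('sL',(281,104),.008),('sR',(286,230),.008),('rail',(278,47),.03),('railR',(289,270),.03),('stop',(570,118),.05),('stop2',(545,230),.05)]:
    print(n,onz(d,*p,z).round(4))
print(ray(d,320,200),d['fx'])
```

```text
T1 [0.565  0.1414 0.07  ]
T2 [0.715  0.1403 0.07  ]
N1 [0.5663 0.3396 0.07  ]
N2 [0.7149 0.3407 0.07  ]
sL [0.5782 0.1203 0.008 ]
sR [0.7057 0.1222 0.008 ]
rail [0.5313 0.1208 0.03  ]
railR [0.7403 0.126  0.03  ]
stop [0.5866 0.3615 0.05  ]
stop2 [0.687  0.3625 0.05  ]
(array([0.55761892, 0.14767854, 0.34429431]), array([ 0.32320594,  0.0275789 , -0.94633743])) 349.81296853030955
```

```bash
python3 -m crank '{"travel":[[0,-0.2,-3],[0,-0.3,-6],[0,-0.3,-9],[0,-0.3,-12],[0,-0.3,-15]],"turn":[[0,0,0],[0,0,0],[0,0,0],[0,0,0],[0,0,0]],"gripper":[0,0,0,0,0]}' 40
python3 -m crank '{"travel":[[0,0,0],[0,0,0],[0,0,0],[0,0,0],[0,0,0]],"turn":[[0,0,0],[0,0,0],[0,0,0],[0,0,0],[0,0,0]],"gripper":[0.5,1,1,1,1]}' 40
python3 -m crank '{"travel":[[0,0,0],[0,0,0],[0,0,0],[0,0,0],[0,0,0]],"turn":[[0,0,0],[0,0,0],[0,0,0],[0,0,0],[0,0,0]],"gripper":[1,1,1,1,1]}' 60
```

```text
clock: 2.7
position: [0.6406, 0.1439, 0.0506]
tool_rot: [3.141, 0.0, -3.141]
force: [0.8, 0.6, -0.6]
grip_width: 0.0851
finger_force: 0.0
clock: 3.2
position: [0.6412, 0.1437, 0.0528]
tool_rot: [3.141, 0.002, 3.141]
force: [-0.6, -0.4, 0.7]
grip_width: 0.0123
finger_force: 0.0
clock: 3.7
position: [0.6411, 0.1436, 0.0527]
tool_rot: [3.141, 0.001, 3.141]
force: [-2.7, -0.5, 10.0]
grip_width: 0.0032
finger_force: 60.6
```

```bash
python3 - <<'E'
from h import *
import pickle
a,b=pickle.load(open('v0.pkl','rb'))
for n,p,z in[('gauge',(319,280),.02),('gaugestem',(290,279),.01),('gaugetop',(325,270),.02),('drv',(342,178),.01),('drvtip',(360,155),.005),('drvend',(335,184),.01),('jar',(229,195),.04),('pur2',(265,218),.02)]: print(n,onz(a,*p,z).round(3))
E
python3 -m crank '{"travel":[[0,-1,0],[0,-2.5,0],[0,-4,0],[0,-5.5,0],[0,-7,0]],"turn":[[0,0,0],[0,0,0],[0,0,0],[0,0,0],[0,0,0]],"gripper":[1,1,1,1,1]}'
python3 -m crank '{"travel":[[0,-1.5,0],[0,-3,0],[0,-4.5,0],[0,-6,0],[0,-7,0]],"turn":[[0,0,0],[0,0,0],[0,0,0],[0,0,0],[0,0,0]],"gripper":[1,1,1,1,1]}'
```

```text
gauge [0.787 0.035 0.02 ]
gaugestem [ 0.819 -0.033  0.01 ]
gaugetop [0.756 0.036 0.02 ]
drv [ 0.463 -0.063  0.01 ]
drvtip [ 0.349 -0.056  0.005]
drvend [ 0.494 -0.072  0.01 ]
jar [ 0.698 -0.311  0.04 ]
pur2 [ 0.702 -0.187  0.02 ]
clock: 4.2
position: [0.6412, 0.074, 0.0523]
tool_rot: [3.14, 0.001, -3.141]
force: [0.3, 4.5, 3.8]
grip_width: 0.0039
finger_force: 59.6
clock: 4.7
position: [0.6405, 0.0015, 0.0514]
tool_rot: [-3.141, -0.0, 3.14]
force: [-0.3, 2.1, 0.6]
grip_width: 0.0036
finger_force: 59.3
```

```bash
python3 -m crank '{"travel":[[0,-1.5,0],[0,-3.5,0],[0,-5.5,0],[0,-7.5,0],[0,-9.3,0]],"turn":[[0,0,0],[0,0,0],[0,0,0],[0,0,0],[0,0,0]],"gripper":[1,1,1,1,1]}'
python3 -m crank '{"travel":[[0,0,-0.2],[0,0,-0.4],[0,0,-0.6],[0,0,-0.8],[0,0,-0.8]],"turn":[[0,0,0],[0,0,0],[0,0,0],[0,0,0],[0,0,0]],"gripper":[1,1,1,1,1]}'
python3 -m crank '{"travel":[[0,0,0],[0,0,0],[0,0,0],[0,0,0],[0,0,0]],"turn":[[0,0,0],[0,0,0],[0,0,0],[0,0,0],[0,0,0]],"gripper":[0.6,0.6,0.6,0.6,0.6]}'
python3 -m crank '{"travel":[[0,0,3],[0,0,6],[0,0,10],[0,0,12],[0,0,12]],"turn":[[0,0,0],[0,0,0],[0,0,0],[0,0,0],[0,0,0]],"gripper":[0.6,0.6,0.6,0.6,0.6]}'
python3 - <<'E'
from h import *
import pickle
d=grab('wrist','w2.png'); a=grab('scene','s2.png');b=grab('side','d2.png');pickle.dump((a,b,d),open('v2.pkl','wb'))
def cnt(m,mn):
    cs,_=cv2.findContours(m,0,2); return [c for c in cs if cv2.contourArea(c)>mn]
for n,d,z in(('w',d,.062),('s',a,.062),('d',b,.062)):
    h=cv2.cvtColor(d['pixels'],cv2.COLOR_RGB2HSV); m=cv2.inRange(h,(105,120,40),(125,255,255))
    for c in cnt(m,800):
        q=cv2.approxPolyDP(cv2.convexHull(c),4,True)[:,0]; print(n,[(tuple(p.tolist()),onz(d,*p,z)[:2].round(3).tolist()) for p in q])
E
```

```text
clock: 5.2
position: [0.6402, -0.0916, 0.0512]
tool_rot: [-3.141, -0.001, 3.141]
force: [-0.3, 0.2, -4.1]
grip_width: 0.0032
finger_force: 59.2
clock: 5.7
position: [0.6407, -0.089, 0.0447]
tool_rot: [-3.142, -0.0, -3.141]
force: [-8.4, -0.3, 19.1]
grip_width: 0.0036
finger_force: 62.0
clock: 6.2
position: [0.6407, -0.0894, 0.0435]
tool_rot: [3.142, -0.0, -3.142]
force: [-0.2, -0.5, 0.5]
grip_width: 0.0338
finger_force: 0.0
clock: 6.7
position: [0.6422, -0.0897, 0.1668]
tool_rot: [-3.141, 0.005, 3.141]
force: [-0.9, -0.2, -0.5]
grip_width: 0.0344
finger_force: 0.0
w [((602, 89), [0.565, 0.107]), ((552, 281), [0.714, 0.106]), ((309, 281), [0.714, -0.09]), ((309, 88), [0.565, -0.09])]
s [((521, 289), [0.582, 0.479]), ((531, 284), [0.557, 0.497]), ((618, 324), [0.557, 0.692]), ((612, 386), [0.702, 0.694]), ((595, 388), [0.724, 0.663]), ((506, 343), [0.725, 0.478])]
s [((318, 190), [0.57, -0.089]), ((381, 218), [0.566, 0.104]), ((356, 270), [0.733, 0.11]), ((293, 238), [0.734, -0.072]), ((293, 227), [0.706, -0.089])]
s [((408, 0), [-0.482, -0.232]), ((399, 44), [-0.175, -0.148]), ((357, 31), [-0.172, -0.325]), ((370, 0), [-0.401, -0.374])]
d [((331, 153), [0.712, 0.095]), ((359, 188), [0.714, -0.09]), ((358, 200), [0.685, -0.133]), ((318, 215), [0.548, -0.132]), ((293, 179), [0.545, 0.039]), ((292, 166), [0.567, 0.095])]
d [((263, 68), [0.705, 0.682]), ((281, 90), [0.708, 0.506]), ((283, 102), [0.684, 0.431]), ((250, 112), [0.549, 0.428]), ((230, 76), [0.563, 0.686])]
```

View pics/w2.png

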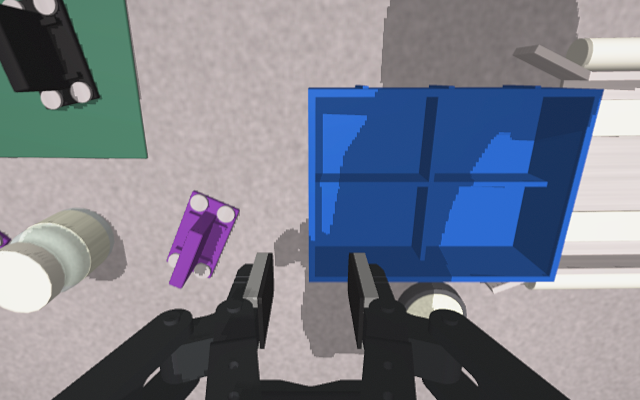

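```bash
python3 -m crank '{"travel":[[-1,-3,3],[-3,-8,6],[-5,-13,8],[-7,-18,8],[-9,-22,8]],"turn":[[0,0,0],[0,0,0],[0,0,0],[0,0,0],[0,0,0]],"gripper":[0,0,0,0,0]}'
python3 -m crank '{"travel":[[0,0,0],[0,0,0],[0,0,0],[0,0,0],[0,0,0]],"turn":[[0,0,0],[0,0,0],[0,0,0],[0,0,0],[0,0,0]],"gripper":[0,0,0,0,0]}'
python3 - <<'E'
from h import *
import pickle
d=grab('wrist','w3.png'); pickle.dump(d,open('v3.pkl','wb'))
E
```

```text
clock: 7.35
position: [0.5568, -0.2962, 0.2428]
tool_rot: [3.142, -0.0, -3.141]
force: [-1.0, 0.3, -0.1]
grip_width: 0.0852
finger_force: 0.0
clock: 7.85
position: [0.5582, -0.2935, 0.2427]
tool_rot: [3.141, -0.0, -3.14]
force: [-0.9, -0.2, 0.8]
grip_width: 0.0849
finger_force: 0.0
```

View pics/w3.png

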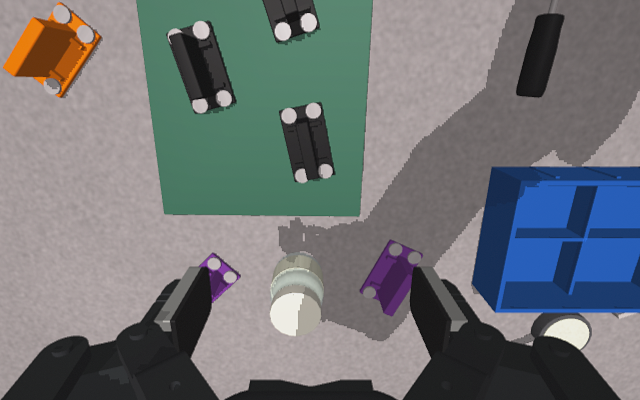

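Run:
```python
from h import *
import pickle
d=pickle.load(open('v3.pkl','rb'))
g=d['pixels'].astype(int); h=cv2.cvtColor(d['pixels'],cv2.COLOR_RGB2HSV)
m=((h[...,1]<40)&(h[...,2]>140)).astype(np.uint8)
m[215:]=0; m[:,:160]=0; m[:,365:]=0
n,_,st,ce=cv2.connectedComponentsWithStats(m)
for i in range(1,n):
    if st[i,4]>60: print(ce[i].round(1),st[i,4],onz(d,*ce[i],.014)[:2].round(4))
# black contours
bm=((h[...,2]<75)&(h[...,1]<90)).astype(np.uint8);bm[215:]=0;bm[:,:160]=0;bm[:,365:]=0
a,b,_=pickle.load(open('v2.pkl','rb'))
```

```text
[308.2  22. ] 242 [ 0.422  -0.2953]
[200.6  29.5] 237 [ 0.4287 -0.3989]
[282.5  31. ] 238 [ 0.4298 -0.3201]
[173.   32.1] 69 [ 0.4309 -0.4258]
[223.9  97.6] 183 [ 0.4917 -0.3814]
[199.7 105.3] 178 [ 0.4993 -0.4068]
[313.  110.2] 190 [ 0.5041 -0.2905]
[288.5 115.3] 194 [ 0.5092 -0.3158]
[362.9 191.3] 164 [ 0.5916 -0.2346]
[325.7 170.6] 145 [ 0.5681 -0.2763]
[300.7 175.8] 134 [ 0.5739 -0.3036]
[160.9 204.4] 64 [ 0.6074 -0.4612]
```

Run:
```python
from h import *
import pickle
v0=pickle.load(open('v0.pkl','rb'));v2=pickle.load(open('v2.pkl','rb'))
v3=(grab('scene'),grab('side'));pickle.dump(v3,open('v4.pkl','wb'))
for nm,v in(('v0',v0),('v2',v2),('now',v3)):
  for k,(d,r) in enumerate(zip(v[:2],((205,110,105,80),(275,245,125,100)))):
    x,y,w,hh=r;p=d['pixels'][y:y+hh,x:x+w]
    m=(p.max(2)<45).astype(np.uint8)
    n,_,st,ce=cv2.connectedComponentsWithStats(m)
    print(nm,k,[(ce[i]+[x,y]).round(0).tolist()+[int(st[i,4])]+onz(d,*(ce[i]+[x,y]),.025)[:2].round(3).tolist() for i in range(1,n) if st[i,4]>25])
cv2.imwrite('pics/c3.png',cv2.resize(np.hstack([v3[0]['pixels'][90:200,195:325,::-1],v3[1]['pixels'][240:350,270:400,::-1]]),None,fx=3,fy=3,interpolation=2))
```

```text
v0 0 [[251.0, 134.0, 183, 0.463, -0.401], [284.0, 141.0, 172, 0.434, -0.29], [265.0, 163.0, 201, 0.54, -0.293]]
v0 1 [[343.0, 266.0, 354, 0.54, -0.304], [308.0, 280.0, 367, 0.433, -0.302], [337.0, 308.0, 389, 0.464, -0.412]]
v2 0 [[251.0, 134.0, 181, 0.463, -0.401], [308.0, 134.0, 38, 0.372, -0.238], [295.0, 160.0, 785, 0.483, -0.219], [265.0, 163.0, 196, 0.54, -0.293]]
v2 1 [[343.0, 266.0, 336, 0.54, -0.304], [308.0, 280.0, 350, 0.433, -0.302], [337.0, 308.0, 369, 0.464, -0.412]]
now 0 [[267.0, 112.0, 27, 0.352, -0.41], [284.0, 131.0, 159, 0.397, -0.314], [251.0, 134.0, 183, 0.463, -0.401], [265.0, 163.0, 200, 0.54, -0.293]]
now 1 [[343.0, 266.0, 323, 0.54, -0.304], [300.0, 292.0, 355, 0.396, -0.326], [338.0, 308.0, 360, 0.464, -0.412]]
```

View pics/c3.png

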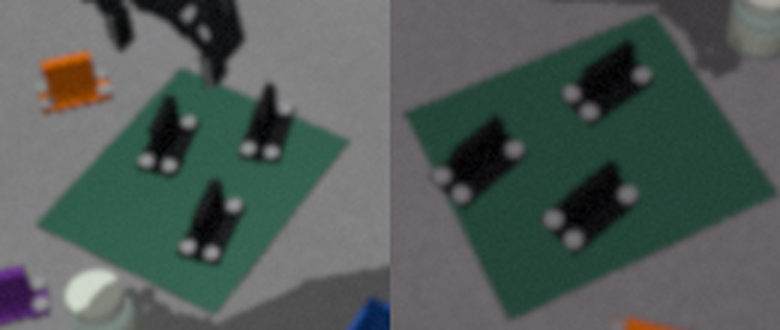

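```bash
python3 -c "
from h import *
o=bot.observe();print(o['qpos'].round(2),o['position'])"
python3 -m crank '{"travel":[[-0.9,-0.1,-3],[-1.9,-0.3,-6],[-1.9,-0.3,-9],[-1.9,-0.3,-12],[-1.9,-0.3,-16]],"turn":[[0,0,3],[0,0,6],[0,0,9],[0,0,11.5],[0,0,11.5]],"gripper":[0.45,0.45,0.45,0.45,0.45]}'
python3 -m crank '{"travel":[[0,0,-1],[0,0,-3],[0,0,-5],[0,0,-6],[0,0,-6]],"turn":[[0,0,0],[0,0,0],[0,0,0],[0,0,0],[0,0,0]],"gripper":[0.45,0.45,0.45,0.45,0.45]}' 40
python3 -m crank '{"travel":[[0,0,0],[0,0,0],[0,0,0],[0,0,0],[0,0,0]],"turn":[[0,0,0],[0,0,0],[0,0,0],[0,0,0],[0,0,0]],"gripper":[1,1,1,1,1]}' 40
```

```text
[ 0.38  0.52  0.01  1.57 -0.01  1.05  1.97] [ 0.55792184 -0.29405188  0.24296661]
clock: 8.5
position: [0.5394, -0.2978, 0.083]
tool_rot: [-3.14, 0.002, -2.939]
force: [1.8, -1.4, 0.2]
grip_width: 0.0471
finger_force: 0.0
clock: 9.0
position: [0.5385, -0.2974, 0.0227]
tool_rot: [3.141, -0.001, -2.941]
force: [-1.1, 0.3, 0.6]
grip_width: 0.0467
finger_force: 0.0
clock: 9.5
position: [0.5392, -0.2979, 0.0242]
tool_rot: [-3.141, 0.001, -2.941]
force: [-1.2, 0.3, 6.9]
grip_width: 0.0118
finger_force: 39.5
```

```bash
python3 -m crank '{"travel":[[0,0,2],[0,0,5],[0,0,9],[0,3,12],[1,6,12]],"turn":[[0,0,0],[0,0,0],[0,0,-6],[0,0,-14],[0,0,-22]],"gripper":[1,1,1,1,1]}'
python3 -m crank '{"travel":[[2,4,0],[4,8,0],[6,12,0],[8,16,0],[10,20,0]],"turn":[[0,0,-8],[0,0,-16],[0,0,-24],[0,0,-32],[0,0,-40]],"gripper":[1,1,1,1,1]}'
python3 -m crank '{"travel":[[1,3,0],[2,6,0],[2.7,8,0],[2.7,9.5,0],[2.7,9.5,0]],"turn":[[0,0,-8],[0,0,-16],[0,0,-24],[0,0,-32],[0,0,-39.5]],"gripper":[1,1,1,1,1]}'
python3 -m crank '{"travel":[[0,0,0],[0,0,0],[0,0,0],[0,0,0],[0,0,0]],"turn":[[0,0,0],[0,0,0],[0,0,0],[0,0,0],[0,0,0]],"gripper":[1,1,1,1,1]}'
python3 -c "
from h import *
o=bot.observe();print(o['qpos'].round(2),o['position'])
d=grab('wrist','w4.png')"
```

```text
clock: 10.0
position: [0.5496, -0.2387, 0.1477]
tool_rot: [-3.141, 0.006, 2.949]
force: [1.8, 1.2, -2.5]
grip_width: 0.0115
finger_force: 39.3
clock: 10.5
position: [0.6494, -0.0357, 0.1438]
tool_rot: [3.141, 0.0, 2.254]
force: [1.4, -0.8, -1.5]
grip_width: 0.0112
finger_force: 39.3
clock: 11.0
position: [0.6757, 0.0608, 0.1433]
tool_rot: [3.141, -0.002, 1.568]
force: [0.0, -0.2, -0.3]
grip_width: 0.0115
finger_force: 39.3
clock: 11.5
position: [0.6757, 0.057, 0.1432]
tool_rot: [3.142, -0.0, 1.571]
force: [0.5, -0.1, -0.0]
grip_width: 0.0116
finger_force: 39.3
[-0.44  0.75  0.44  1.54 -0.37  0.94  0.12] [0.67568351 0.05704683 0.14317161]
```

```bash
python3 -m crank '{"travel":[[0,0,-2.5],[0,0,-5],[0,0,-7.5],[0,0,-10],[0,0,-11.4]],"turn":[[0,0,0],[0,0,0],[0,0,0],[0,0,0],[0,0,0]],"gripper":[1,1,1,1,1]}'
python3 -m crank '{"travel":[[0,0,0],[0,0,0],[0,0,0],[0,0,0],[0,0,0]],"turn":[[0,0,0],[0,0,0],[0,0,0],[0,0,0],[0,0,0]],"gripper":[1,1,0.7,0.7,0.7]}'
python3 -m crank '{"travel":[[0,0,1],[0,0,4],[0,0,8],[0,0,12],[-2,-4,15]],"turn":[[0,0,0],[0,0,0],[0,0,0],[0,0,0],[0,0,5]],"gripper":[0.7,0.7,0.7,0.7,0.5]}'
python3 - <<'E'
from h import *
d=grab('wrist','w5.png')
E
```

```text
clock: 12.05
position: [0.6748, 0.0573, 0.0273]
tool_rot: [-3.14, 0.0, 1.571]
force: [-21.8, -0.7, 72.3]
grip_width: 0.0119
finger_force: 52.0
clock: 12.55
position: [0.6758, 0.0575, 0.0294]
tool_rot: [3.141, -0.0, 1.571]
force: [-0.2, 0.7, 0.2]
grip_width: 0.0256
finger_force: 0.0
clock: 13.05
position: [0.6589, 0.025, 0.1798]
tool_rot: [3.138, -0.002, 1.664]
force: [0.1, -1.0, -0.0]
grip_width: 0.0387
finger_force: 0.0
```

View pics/w5.png

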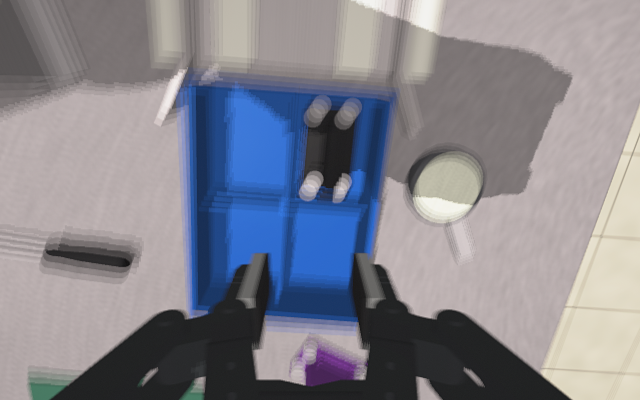

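```bash
python3 -m crank '{"travel":[[-2,-4,0],[-4,-8,0],[-6,-12,0],[-8,-16,0],[-10,-20,0]],"turn":[[0,0,8],[0,0,16],[0,0,24],[0,0,32],[0,0,40]],"gripper":[0.45,0.45,0.45,0.45,0.45]}'
python3 -m crank '{"travel":[[-2,-5,0],[-4,-9,0],[-6,-13,0],[-8,-17,-1],[-9,-20,-2]],"turn":[[0,0,8],[0,0,16],[0,0,24],[0,0,32],[0,0,40]],"gripper":[0.45,0.45,0.45,0.45,0.45]}'
python3 -m crank '{"travel":[[0,-1,-1],[0,-2,-2],[0,-2,-3],[0,-2,-3],[0,-2,-3]],"turn":[[0,0,8],[0,0,16],[0,0,20],[0,0,20],[0,0,20]],"gripper":[0.45,0.45,0.45,0.45,0.45]}'
python3 -m crank '{"travel":[[0,0,0],[0,0,0],[0,0,0],[0,0,0],[0,0,0]],"turn":[[0,0,0],[0,0,0],[0,0,0],[0,0,0],[0,0,0]],"gripper":[0.45,0.45,0.45,0.45,0.45]}'
python3 - <<'E'
from h import *
d=grab('wrist','w6.png');o=bot.observe();print(o['position'],o['tool_rot'],o['qpos'])
h=cv2.cvtColor(d['pixels'],cv2.COLOR_RGB2HSV)
m=((h[...,1]<40)&(h[...,2]>140)).astype(np.uint8)
n,_,st,ce=cv2.connectedComponentsWithStats(m)
for i in range(1,n):
    p=onz(d,*ce[i],.014)
    if 60<st[i,4]<900 and p[0]<.52 and p[1]<-.25: print(ce[i].round(1),st[i,4],p[:2].round(4))
E
```

```text
clock: 13.6
position: [0.556, -0.1814, 0.1776]
tool_rot: [3.141, 0.001, 2.361]
force: [1.4, -0.6, -0.8]
grip_width: 0.047
finger_force: 0.0
clock: 14.1
position: [0.4648, -0.3829, 0.1576]
tool_rot: [-3.14, 0.0, 3.057]
force: [1.4, -0.4, 0.1]
grip_width: 0.0472
finger_force: 0.0
clock: 14.6
position: [0.467, -0.3999, 0.1274]
tool_rot: [-3.141, -0.0, -2.883]
force: [0.6, -0.4, -0.0]
grip_width: 0.0468
finger_force: 0.0
clock: 15.1
position: [0.4671, -0.3997, 0.127]
tool_rot: [-3.142, -0.0, -2.88]
force: [0.5, -0.4, 0.0]
grip_width: 0.0467
finger_force: 0.0
[ 0.46714024 -0.39971891  0.12697228] [-3.14145305e+00  5.96573462e-05 -2.88004508e+00] [ 0.61954826  0.6276288  -0.01198184  1.71685611  0.00989857  0.79702111
  2.43527702]
[145.7  76.4] 411 [ 0.4137 -0.531 ]
[428.9  82.2] 447 [ 0.3669 -0.3411]
[169.6 108.3] 385 [ 0.4308 -0.5122]
[288.4 145.4] 376 [ 0.4347 -0.4246]
[323.5 145.4] 379 [ 0.428  -0.3997]
[423.4 173.8] 351 [ 0.4293 -0.3213]
[289.2 227.4] 253 [ 0.4979 -0.4084]
[323.1 227.7] 284 [ 0.4912 -0.3824]
```

```bash
python3 -m crank '{"travel":[[-0.2,-0.2,-2.5],[-0.4,-0.4,-5],[-0.4,-0.4,-8],[-0.4,-0.4,-10],[-0.4,-0.4,-10.3]],"turn":[[0,0,0],[0,0,0],[0,0,0],[0,0,0],[0,0,0]],"gripper":[0.45,0.45,0.45,0.45,0.45]}'
python3 -m crank '{"travel":[[0,0,0],[0,0,0],[0,0,0],[0,0,0],[0,0,0]],"turn":[[0,0,0],[0,0,0],[0,0,0],[0,0,0],[0,0,0]],"gripper":[0.45,1,1,1,1]}' 40
python3 -m crank '{"travel":[[0,0,2],[0,0,5],[0,0,9],[0,3,12],[1,6,12]],"turn":[[0,0,0],[0,0,0],[0,0,-6],[0,0,-14],[0,0,-22]],"gripper":[1,1,1,1,1]}'
python3 -m crank '{"travel":[[1,4,0],[2,8,0],[4,12,0],[6,16,0],[8,20,0]],"turn":[[0,0,-8],[0,0,-16],[0,0,-24],[0,0,-32],[0,0,-40]],"gripper":[1,1,1,1,1]}'
python3 -m crank '{"travel":[[1,4,0],[2,8,0],[3,12,0],[4,16,0],[5,20,0]],"turn":[[0,0,-8],[0,0,-16],[0,0,-24],[0,0,-32],[0,0,-40]],"gripper":[1,1,1,1,1]}'
python3 -m crank '{"travel":[[0,0,0],[0,0,0],[0,0,0],[0,0,0],[0,0,0]],"turn":[[0,0,-3],[0,0,-3],[0,0,-3],[0,0,-3],[0,0,-3]],"gripper":[1,1,1,1,1]}'
```

```text
clock: 15.65
position: [0.462, -0.4028, 0.0216]
tool_rot: [3.139, -0.002, -2.88]
force: [-1.0, 0.3, 0.4]
grip_width: 0.0467
finger_force: 0.0
clock: 16.15
position: [0.4636, -0.4042, 0.0251]
tool_rot: [-3.14, 0.001, -2.88]
force: [-1.4, 0.2, 6.6]
grip_width: 0.0113
finger_force: 39.7
clock: 16.65
position: [0.4736, -0.3451, 0.1484]
tool_rot: [-3.139, 0.006, 3.011]
force: [2.4, 0.8, -1.8]
grip_width: 0.0119
finger_force: 39.2
clock: 17.15
position: [0.5538, -0.1419, 0.1447]
tool_rot: [3.141, 0.001, 2.315]
force: [0.1, -0.0, -1.6]
grip_width: 0.0116
finger_force: 39.2
clock: 17.65
position: [0.6034, 0.0583, 0.1446]
tool_rot: [3.141, -0.001, 1.618]
force: [1.6, -0.4, -1.0]
grip_width: 0.0113
finger_force: 39.2
clock: 18.15
position: [0.6031, 0.0553, 0.1442]
tool_rot: [3.141, -0.0, 1.57]
force: [0.6, -0.3, -0.9]
grip_width: 0.0116
finger_force: 39.2
```

```bash
python3 -m crank '{"travel":[[0,0.1,-3],[0,0.1,-6],[0,0.1,-9],[0,0.1,-10.3],[0,0.1,-10.8]],"turn":[[0,0,0],[0,0,0],[0,0,0],[0,0,0],[0,0,0]],"gripper":[1,1,1,1,1]}'
python3 -m crank '{"travel":[[0,0,-0.2],[0,0,-0.4],[0,0,-0.4],[0,0,-0.4],[0,0,-0.4]],"turn":[[0,0,0],[0,0,0],[0,0,0],[0,0,0],[0,0,0]],"gripper":[1,1,0.7,0.7,0.7]}'
python3 -m crank '{"travel":[[0,0,1],[0,0,4],[0,0,8],[0,0,12],[-1,-4,14]],"turn":[[0,0,0],[0,0,0],[0,0,0],[0,0,0],[0,0,5]],"gripper":[0.7,0.7,0.7,0.7,0.5]}'
python3 -m crank '{"travel":[[-2,-4,0],[-4,-8,0],[-6,-12,0],[-8,-16,0],[-10,-19,0]],"turn":[[0,0,8],[0,0,16],[0,0,24],[0,0,32],[0,0,40]],"gripper":[0.45,0.45,0.45,0.45,0.45]}'
python3 -m crank '{"travel":[[-2,-3,0],[-4,-6,0],[-6,-9,0],[-8,-12,-1],[-9.5,-14,-2]],"turn":[[0,0,8],[0,0,16],[0,0,24],[0,0,32],[0,0,40]],"gripper":[0.45,0.45,0.45,0.45,0.45]}'
python3 -m crank '{"travel":[[0,0,-1],[0,0,-2],[0,0,-3],[0,0,-3],[0,0,-3]],"turn":[[0,0,8],[0,0,16],[0,0,22],[0,0,22],[0,0,22]],"gripper":[0.45,0.45,0.45,0.45,0.45]}'
python3 -m crank '{"travel":[[0,0,0],[0,0,0],[0,0,0],[0,0,0],[0,0,0]],"turn":[[0,0,0],[0,0,0],[0,0,0],[0,0,0],[0,0,0]],"gripper":[0.45,0.45,0.45,0.45,0.45]}'
python3 - <<'E'
from h import *
d=grab('wrist','w7.png');o=bot.observe();print(o['position'],o['tool_rot'],o['qpos'])
h=cv2.cvtColor(d['pixels'],cv2.COLOR_RGB2HSV)
m=((h[...,1]<40)&(h[...,2]>140)).astype(np.uint8)
n,_,st,ce=cv2.connectedComponentsWithStats(m)
for i in range(1,n):
    p=onz(d,*ce[i],.014)
    if 60<st[i,4]<900 and p[0]<.52 and p[1]<-.25: print(ce[i].round(1),st[i,4],p[:2].round(4))
E
```

```text
clock: 18.65
position: [0.6027, 0.0567, 0.0351]
tool_rot: [-3.14, 0.0, 1.57]
force: [0.2, -0.3, 0.2]
grip_width: 0.0111
finger_force: 39.3
clock: 19.15
position: [0.6034, 0.0574, 0.0324]
tool_rot: [3.141, -0.0, 1.571]
force: [-0.6, 0.1, 0.4]
grip_width: 0.0259
finger_force: 0.0
clock: 19.65
position: [0.5949, 0.022, 0.1753]
tool_rot: [3.138, -0.002, 1.665]
force: [-0.2, -1.5, -0.7]
grip_width: 0.0387
finger_force: 0.0
clock: 20.15
position: [0.4919, -0.1752, 0.1729]
tool_rot: [3.142, 0.001, 2.36]
force: [1.1, -0.1, 0.1]
grip_width: 0.0469
finger_force: 0.0
clock: 20.65
position: [0.3967, -0.315, 0.1527]
tool_rot: [-3.14, 0.001, 3.058]
force: [-0.0, 0.1, 0.6]
grip_width: 0.0469
finger_force: 0.0
clock: 21.15
position: [0.398, -0.313, 0.1225]
tool_rot: [-3.141, -0.0, -2.849]
force: [-0.1, 0.1, -1.0]
grip_width: 0.0469
finger_force: 0.0
clock: 21.65
position: [0.3981, -0.3127, 0.122]
tool_rot: [-3.142, -0.0, -2.845]
force: [0.5, 0.0, -0.0]
grip_width: 0.0473
finger_force: 0.0
[ 0.3981234  -0.31270174  0.1219322 ] [-3.14153819e+00 -1.83178450e-06 -2.84512217e+00] [ 0.5256489   0.4941345   0.0303645   2.00758937 -0.02404521  0.6401601
  2.43893486]
[ 11.5 130. ] 364 [ 0.4123 -0.5293]
[285.9 145.5] 382 [ 0.3662 -0.3403]
[ 37.6 160.2] 342 [ 0.4293 -0.5104]
[288.1 228.9] 234 [ 0.4284 -0.3211]
[322.3 229. ] 294 [ 0.4207 -0.2956]
```

```bash
python3 -m crank '{"travel":[[-0.2,-0.2,-2.5],[-0.4,-0.5,-5],[-0.4,-0.5,-7],[-0.4,-0.5,-9],[-0.4,-0.5,-9.7]],"turn":[[0,0,0],[0,0,0],[0,0,0],[0,0,0],[0,0,0]],"gripper":[0.45,0.45,0.45,0.45,0.45]}'
python3 -m crank '{"travel":[[0,0,0],[0,0,0],[0,0,0],[0,0,0],[0,0,0]],"turn":[[0,0,0],[0,0,0],[0,0,0],[0,0,0],[0,0,0]],"gripper":[0.45,1,1,1,1]}' 40
python3 -m crank '{"travel":[[0,0,2],[0,0,5],[0,0,9],[1,3,12],[3,5,12]],"turn":[[0,0,0],[0,0,0],[0,0,-6],[0,0,-14],[0,0,-22]],"gripper":[1,1,1,1,1]}'
python3 -m crank '{"travel":[[2,3,0],[4,6,0],[6,8,0],[8,10,0],[10,12,0]],"turn":[[0,0,-8],[0,0,-16],[0,0,-24],[0,0,-32],[0,0,-40]],"gripper":[1,1,1,1,1]}'
python3 -m crank '{"travel":[[2,2,0],[4,4,0],[6,6,0],[7,8,0],[8,10.8,0]],"turn":[[0,0,-8],[0,0,-16],[0,0,-24],[0,0,-32],[0,0,-40]],"gripper":[1,1,1,1,1]}'
python3 -m crank '{"travel":[[0,0,0],[0,0,0],[0,0,0],[0,0,0],[0,0,0]],"turn":[[0,0,-5],[0,0,-5],[0,0,-5],[0,0,-5],[0,0,-5]],"gripper":[1,1,1,1,1]}'
```

```text
clock: 22.2
position: [0.3934, -0.3173, 0.0233]
tool_rot: [3.14, -0.001, -2.845]
force: [-0.0, -0.4, 0.7]
grip_width: 0.0472
finger_force: 0.0
clock: 22.7
position: [0.3945, -0.3181, 0.0257]
tool_rot: [-3.14, 0.001, -2.845]
force: [-0.8, 1.3, 8.3]
grip_width: 0.0115
finger_force: 41.8
clock: 23.2
position: [0.4248, -0.2678, 0.1488]
tool_rot: [-3.14, 0.005, 3.046]
force: [0.6, 0.5, -2.1]
grip_width: 0.0111
finger_force: 40.4
clock: 23.7
position: [0.5249, -0.1466, 0.1454]
tool_rot: [3.141, 0.0, 2.351]
force: [0.6, -0.3, -1.7]
grip_width: 0.011
finger_force: 40.3
clock: 24.2
position: [0.6045, -0.0396, 0.1453]
tool_rot: [3.141, 0.0, 1.651]
force: [0.6, 0.3, -1.4]
grip_width: 0.011
finger_force: 40.3
clock: 24.7
position: [0.604, -0.0404, 0.1451]
tool_rot: [3.141, -0.0, 1.571]
force: [-0.5, 0.4, -1.5]
grip_width: 0.0116
finger_force: 40.3
```

```bash
python3 -m crank '{"travel":[[0,0,-3],[0,0,-6],[0,0,-9],[0,0,-10.3],[0,0,-10.8]],"turn":[[0,0,0],[0,0,0],[0,0,0],[0,0,0],[0,0,0]],"gripper":[1,1,1,1,1]}'
python3 -m crank '{"travel":[[0,0,-0.2],[0,0,-0.4],[0,0,-0.4],[0,0,-0.4],[0,0,-0.4]],"turn":[[0,0,0],[0,0,0],[0,0,0],[0,0,0],[0,0,0]],"gripper":[1,1,0.7,0.7,0.7]}'
python3 -m crank '{"travel":[[0,0,1],[0,0,4],[0,0,8],[0,0,12],[1,3,16]],"turn":[[0,0,0],[0,0,0],[0,0,0],[0,0,0],[0,0,5]],"gripper":[0.7,0.7,0.7,0.7,0.6]}'
python3 -m crank '{"travel":[[1,2,0],[2,4,0],[2.6,6,0],[2.6,8,0],[2.6,10,0]],"turn":[[0,0,8],[0,0,16],[0,0,24],[0,0,32],[0,0,40]],"gripper":[0.6,0.6,0.6,0.6,0.6]}'
python3 -m crank '{"travel":[[0,1.5,-1],[0,1.5,-2],[0,1.5,-3],[0,1.5,-4],[0,1.5,-4]],"turn":[[0,0,8],[0,0,16],[0,0,24],[0,0,32],[0,0,40]],"gripper":[0.6,0.6,0.6,0.6,0.6]}'
python3 -m crank '{"travel":[[0,0,0],[0,0,0],[0,0,0],[0,0,0],[0,0,0]],"turn":[[0,0,5],[0,0,5],[0,0,5],[0,0,5],[0,0,5]],"gripper":[0.6,0.6,0.6,0.6,0.6]}'
python3 - <<'E'
from h import *
d=grab('wrist','w8.png');o=bot.observe();print(o['position'],o['tool_rot'],o['qpos'])
h=cv2.cvtColor(d['pixels'],cv2.COLOR_RGB2HSV); m=cv2.inRange(h,(105,120,40),(125,255,255))
cs,_=cv2.findContours(m,0,2)
for c in cs:
    if cv2.contourArea(c)>2000: print([(p.tolist(),onz(d,*p,.062)[:2].round(4).tolist()) for p in cv2.approxPolyDP(cv2.convexHull(c),4,True)[:,0]])
E
```

```text
clock: 25.2
position: [0.6036, -0.0401, 0.036]
tool_rot: [-3.14, 0.0, 1.571]
force: [0.1, -0.1, -1.4]
grip_width: 0.0113
finger_force: 40.3
clock: 25.7
position: [0.6044, -0.0397, 0.0334]
tool_rot: [3.141, -0.0, 1.571]
force: [0.9, 0.7, 0.1]
grip_width: 0.0259
finger_force: 0.0
clock: 26.2
position: [0.613, -0.0141, 0.195]
tool_rot: [3.141, 0.002, 1.652]
force: [0.8, 0.4, -0.1]
grip_width: 0.0343
finger_force: 0.0
clock: 26.7
position: [0.6399, 0.0903, 0.193]
tool_rot: [3.141, 0.001, 2.362]
force: [0.2, 0.0, -0.0]
grip_width: 0.0343
finger_force: 0.0
clock: 27.2
position: [0.6393, 0.1044, 0.1517]
tool_rot: [-3.141, -0.001, 3.06]
force: [-0.2, -0.7, 0.2]
grip_width: 0.0345
finger_force: 0.0
clock: 27.7
position: [0.6399, 0.1048, 0.1523]
tool_rot: [-3.141, 0.0, 3.14]
force: [0.4, -0.1, 0.3]
grip_width: 0.034
finger_force: 0.0
[0.63988017 0.10477631 0.15221068] [-3.14139419e+00  6.44053909e-05  3.14055066e+00] [-0.34400973  0.64983725  0.13918439  1.61030287 -0.1080576   0.88897497
  1.40508028]
[([315, 93], [0.5645, 0.1082]), ([315, 295], [0.7142, 0.1086]), ([58, 295], [0.7139, -0.0904]), ([4, 96], [0.566, -0.0905]), ([92, 91], [0.563, -0.0336])]
```

View pics/w8.png

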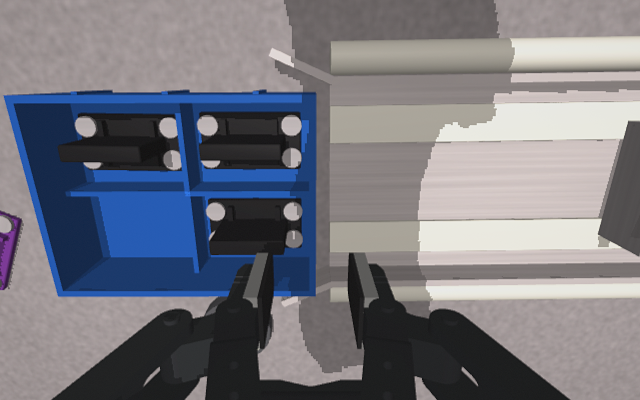

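```bash
python3 -m crank '{"travel":[[0,0.1,-3],[0,0.1,-6],[0,0.1,-9],[0,0.1,-10.8],[0,0.1,-10.8]],"turn":[[0,0,0],[0,0,0],[0,0,0],[0,0,0],[0,0,0]],"gripper":[0.6,0.6,0.6,0.6,0.6]}' 70
python3 -m crank '{"travel":[[0,0,0],[0,0,0],[0,0,0],[0,0,0],[0,0,0]],"turn":[[0,0,0],[0,0,0],[0,0,0],[0,0,0],[0,0,0]],"gripper":[0.8,1,1,1,1]}' 70
python3 -m crank '{"travel":[[0,0,0.3],[0,0,0.6],[0,0,0.9],[0,0,1.2],[0,0,1.5]],"turn":[[0.8,0,0],[1.7,0,0],[2.5,0,0],[3.4,0,0],[4.2,0,0]],"gripper":[1,1,1,1,1]}' 70
python3 - <<'E'
from h import *
b=grab('side');cv2.imwrite('pics/d9.png',cv2.resize(b['pixels'][110:260,240:440,::-1],None,fx=4,fy=4))
E
```

```text
clock: 28.25
position: [0.6384, 0.1055, 0.0417]
tool_rot: [-3.141, -0.004, 3.141]
force: [0.1, -0.0, -0.1]
grip_width: 0.034
finger_force: 0.0
clock: 28.75
position: [0.6407, 0.1059, 0.0457]
tool_rot: [3.141, 0.002, 3.141]
force: [-1.3, 0.2, 7.2]
grip_width: 0.0032
finger_force: 69.8
clock: 29.25
position: [0.6399, 0.1053, 0.0594]
tool_rot: [3.067, -0.0, 3.141]
force: [-0.2, -1.6, -4.2]
grip_width: 0.0029
finger_force: 68.4
```

View pics/d9.png

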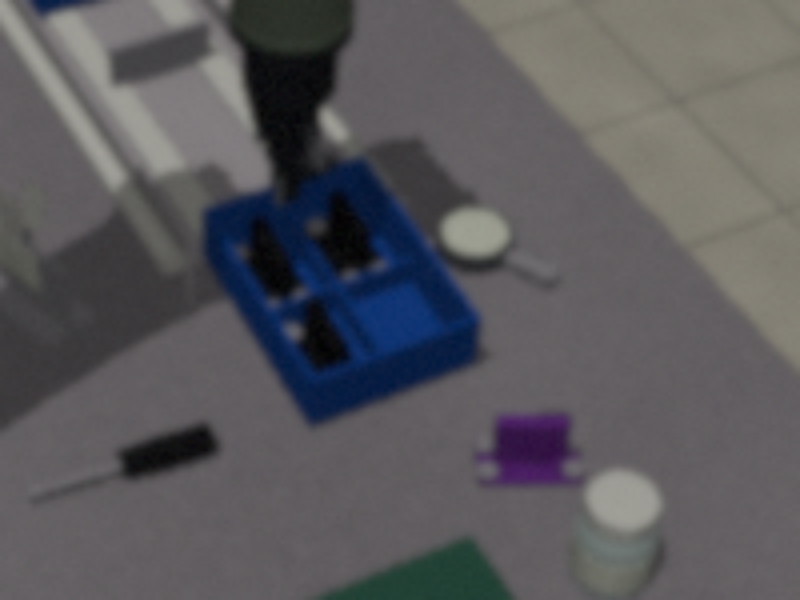

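```bash
python3 -m crank '{"travel":[[0,1,0],[0,2.5,0],[0,4,0],[0,5.5,0],[0,7,0]],"turn":[[0,0,0],[0,0,0],[0,0,0],[0,0,0],[0,0,0]],"gripper":[1,1,1,1,1]}' 70
python3 -m crank '{"travel":[[0,1,0],[0,2,0],[0,2.7,0],[0,3.4,-0.1],[0,4.1,-0.2]],"turn":[[0,0,0],[0,0,0],[0,0,0],[-0.6,0,0],[-1.2,0,0]],"gripper":[1,1,1,1,1]}' 70
python3 -m crank '{"travel":[[0,0.6,-0.1],[0,1.2,-0.2],[0,1.8,-0.3],[0,2.4,-0.4],[0,3,-0.5]],"turn":[[-0.6,0,0],[-1.2,0,0],[-1.8,0,0],[-2.4,0,0],[-3,0,0]],"gripper":[1,1,1,1,1]}' 70
python3 - <<'E'
from h import *
b=grab('side');cv2.imwrite('pics/d10.png',cv2.resize(b['pixels'][70:220,220:420,::-1],None,fx=4,fy=4))
E
```

```text
clock: 29.8
position: [0.6396, 0.1778, 0.059]
tool_rot: [3.068, -0.0, -3.141]
force: [0.5, -1.6, -4.1]
grip_width: 0.0029
finger_force: 68.6
clock: 30.3
position: [0.6402, 0.2163, 0.0573]
tool_rot: [3.091, 0.0, 3.141]
force: [0.1, -4.6, 0.6]
grip_width: 0.0034
finger_force: 69.3
clock: 30.8
position: [0.6409, 0.2446, 0.0532]
tool_rot: [-3.138, 0.001, 3.14]
force: [-3.8, -21.3, 25.8]
grip_width: 0.0025
finger_force: 75.2
```

View pics/d10.png

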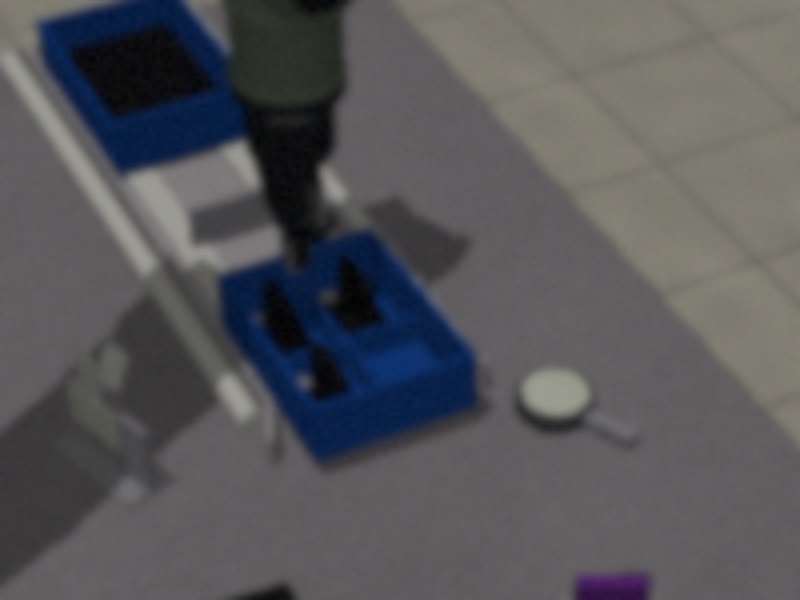

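```bash
python3 -m crank '{"travel":[[0,0.5,0.1],[0,1.5,0.1],[0,2.5,0.1],[0,3.5,0.1],[0,4.5,0.1]],"turn":[[0,0,0],[0,0,0],[0,0,0],[0,0,0],[0,0,0]],"gripper":[1,1,1,1,1]}' 70
python3 -m crank '{"travel":[[0,1,0],[0,2,0],[0,3,0],[0,3,0],[0,3,0]],"turn":[[0,0,0],[0,0,0],[0,0,0],[0,0,0],[0,0,0]],"gripper":[1,1,1,1,1]}' 70
```

```text
clock: 31.35
position: [0.6405, 0.2913, 0.0537]
tool_rot: [-3.14, 0.001, 3.141]
force: [-0.4, -9.5, 7.7]
grip_width: 0.0031
finger_force: 70.6
clock: 31.85
position: [0.6402, 0.3236, 0.0537]
tool_rot: [3.14, 0.001, -3.141]
force: [1.8, 2.8, 4.5]
grip_width: 0.0032
finger_force: 70.1
```

```bash
python3 -m crank '{"travel":[[0,0,0],[0,0,0],[0,0,1],[0,0,4],[0,0,7]],"turn":[[0,0,0],[0,0,0],[0,0,0],[0,0,0],[0,0,0]],"gripper":[0.7,0.7,0.7,0.7,0.6]}'
python3 -m crank '{"travel":[[0,-4,2],[0,-8,2],[0,-12,2],[0,-16,2],[0,-19.5,2]],"turn":[[0,0,0],[0,0,0],[0,0,0],[0,0,0],[0,0,0]],"gripper":[0.6,0.6,0.6,0.6,0.6]}'
python3 -m crank '{"travel":[[0,0,0],[0,0,0],[0,0,0],[0,0,0],[0,0,0]],"turn":[[0,0,0],[0,0,0],[0,0,0],[0,0,0],[0,0,0]],"gripper":[0.6,0.6,0.6,0.6,0.6]}'
python3 - <<'E'
from h import *
d=grab('wrist','w11.png');o=bot.observe();print(o['position'],o['tool_rot'],o['qpos'])
h=cv2.cvtColor(d['pixels'],cv2.COLOR_RGB2HSV); m=cv2.inRange(h,(105,120,40),(125,255,255))
cs,_=cv2.findContours(m,0,2)
for c in cs:
    if cv2.contourArea(c)>2000: print([(p.tolist(),onz(d,*p,.07)[:2].round(4).tolist()) for p in cv2.approxPolyDP(cv2.convexHull(c),4,True)[:,0]])
E
```

```text
clock: 32.35
position: [0.6396, 0.3215, 0.1241]
tool_rot: [-3.141, -0.001, 3.141]
force: [0.2, -0.2, 1.3]
grip_width: 0.0344
finger_force: 0.0
clock: 32.85
position: [0.6398, 0.1245, 0.144]
tool_rot: [-3.141, 0.001, 3.14]
force: [0.7, -0.7, 0.1]
grip_width: 0.0344
finger_force: 0.0
clock: 33.35
position: [0.6398, 0.1277, 0.1431]
tool_rot: [3.141, -0.0, -3.14]
force: [0.0, -0.4, 0.0]
grip_width: 0.0346
finger_force: 0.0
[0.63977872 0.12748707 0.14306071] [ 3.14151143e+00 -1.41264473e-04 -3.14066692e+00] [-0.38638512  0.66792094  0.15364921  1.60553726 -0.12367626  0.87777574
  1.38559529]
[([639, 96], [0.5653, 0.3223]), ([635, 131], [0.5858, 0.326]), ([582, 309], [0.714, 0.3256]), ([309, 309], [0.7143, 0.1271]), ([309, 93], [0.5638, 0.1272]), ([530, 90], [0.562, 0.2572])]
```

```bash
python3 -m crank '{"travel":[[0,0.2,-3],[0,0.2,-6],[0,0.2,-8],[0,0.2,-9],[0,0.2,-9]],"turn":[[0,0,0],[0,0,0],[0,0,0],[0,0,0],[0,0,0]],"gripper":[0.6,0.6,0.6,0.6,0.6]}'
python3 -m crank '{"travel":[[0,0,0],[0,0,0],[0,0,0],[0,0,0],[0,0,0]],"turn":[[0,0,0],[0,0,0],[0,0,0],[0,0,0],[0,0,0]],"gripper":[0.8,1,1,1,1]}' 40
python3 -m crank '{"travel":[[0,0.5,0],[0,1.2,0],[0,2,0],[0,2.5,0],[0,2.8,0]],"turn":[[0,0,0],[0,0,0],[0,0,0],[0,0,0],[0,0,0]],"gripper":[1,1,1,1,1]}'
python3 -m crank '{"travel":[[0,0.2,0],[0,0.4,0],[0,0.5,0],[0,0.6,0],[0,0.6,0]],"turn":[[0,0,0],[0,0,0],[0,0,0],[0,0,0],[0,0,0]],"gripper":[1,1,1,1,1]}'
```

```text
clock: 33.9
position: [0.6393, 0.1287, 0.0521]
tool_rot: [-3.141, -0.002, -3.141]
force: [-0.1, -0.2, 0.1]
grip_width: 0.0342
finger_force: 0.0
clock: 34.4
position: [0.6406, 0.1288, 0.0545]
tool_rot: [3.141, 0.002, 3.141]
force: [-0.9, 0.0, 7.3]
grip_width: 0.0039
finger_force: 40.9
clock: 34.9
position: [0.6409, 0.1553, 0.0545]
tool_rot: [-3.14, 0.002, 3.14]
force: [-1.3, -9.1, 7.3]
grip_width: 0.0038
finger_force: 41.0
clock: 35.4
position: [0.6409, 0.161, 0.0545]
tool_rot: [-3.14, 0.002, 3.14]
force: [0.3, -9.0, 6.9]
grip_width: 0.0036
finger_force: 40.9
```

```bash
python3 -m crank '{"travel":[[0,0.1,0],[0,0.2,0],[0,0.3,0],[0,0.3,0],[0,0.3,0]],"turn":[[0,0,0],[0,0,0],[0,0,0],[0,0,0],[0,0,0]],"gripper":[1,1,1,1,1]}'
python3 -m crank '{"travel":[[0,0.1,0],[0,0.2,0],[0,0.2,0],[0,0.2,0],[0,0.2,0]],"turn":[[0,0,0],[0,0,0],[0,0,0],[0,0,0],[0,0,0]],"gripper":[1,1,1,1,1]}'
```

```text
clock: 35.9
position: [0.6409, 0.1627, 0.0545]
tool_rot: [-3.139, 0.002, 3.139]
force: [-1.1, -13.9, 8.2]
grip_width: 0.0037
finger_force: 41.1
clock: 36.4
position: [0.6409, 0.1628, 0.0545]
tool_rot: [-3.137, 0.001, 3.138]
force: [-1.1, -22.4, 10.5]
grip_width: 0.0041
finger_force: 41.5
```

```bash
python3 -m crank '{"travel":[[0,-0.1,0],[0,-0.1,0],[0,-0.1,2],[0,-0.1,6],[0,-0.1,10]],"turn":[[0,0,0],[0,0,0],[0,0,0],[0,0,0],[0,0,0]],"gripper":[0.7,0.7,0.7,0.7,0.5]}'
python3 -m crank '{"travel":[[-2,0,3],[-6,0,6],[-10,0,6],[-13,0,6],[-16,0,6]],"turn":[[0,0,-8],[0,0,-16],[0,0,-24],[0,0,-32],[0,0,-40]],"gripper":[0,0,0,0,0]}'
python3 -m crank '{"travel":[[-2,0,0],[-4,-1,0],[-5.5,-2.2,0],[-5.5,-2.2,0],[-5.5,-2.2,0]],"turn":[[0,0,-8],[0,0,-16],[0,0,-24],[0,0,-32],[0,0,-33]],"gripper":[0,0,0,0,0]}'
python3 -m crank '{"travel":[[0,0,0],[0,0,0],[0,0,0],[0,0,0],[0,0,0]],"turn":[[0,0,0],[0,0,0],[0,0,0],[0,0,0],[0,0,0]],"gripper":[0,0,0,0,0]}'
python3 - <<'E'
from h import *
import pickle
d=grab('wrist','w12.png');pickle.dump((d,grab('scene'),grab('side')),open('v12.pkl','wb'));o=bot.observe();print(o['position'],o['tool_rot'],o['qpos'])
E
```

```text
clock: 36.9
position: [0.6395, 0.1671, 0.1542]
tool_rot: [3.142, -0.001, -3.141]
force: [0.2, -0.1, 0.5]
grip_width: 0.0386
finger_force: 0.0
clock: 37.4
position: [0.4785, 0.1672, 0.2137]
tool_rot: [3.14, -0.0, 2.438]
force: [0.1, 1.1, -0.8]
grip_width: 0.0853
finger_force: 0.0
clock: 37.9
position: [0.4248, 0.1452, 0.2136]
tool_rot: [3.141, -0.001, 1.865]
force: [-0.2, 0.3, -0.0]
grip_width: 0.0854
finger_force: 0.0
clock: 38.4
position: [0.425, 0.1446, 0.2131]
tool_rot: [-3.142, 0.0, 1.868]
force: [-1.5, 0.1, -0.1]
grip_width: 0.0855
finger_force: 0.0
[0.42492837 0.14468989 0.21309759] [-3.14154275e+00  2.54531067e-05  1.86759733e+00] [-0.88201126  0.29968994  0.51910821  2.08280344 -0.20414126  0.80721002
  0.05669086]
```

View pics/w12.png

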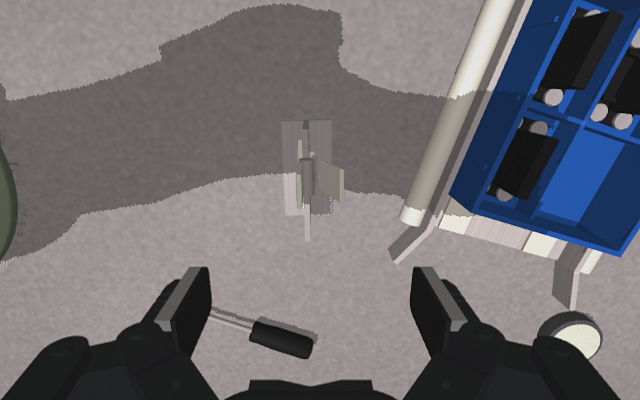

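Run:
```python
from h import *
import pickle
d=pickle.load(open('v12.pkl','rb'))[0]
g=d['pixels'].mean(2).astype(int)
print('    ',[*range(290,348,2)])
for r in list(range(116,246,4)): print(r,' '.join('%3d'%v for v in g[r,290:348:2]))
for n,p,z in[('e1',(306,123),.07),('e2',(308,240),.07),('labT',(300,140),.071),('labB',(300,208),.071),('bar',(307,160),.08),('bar',(307,200),.08)]: print(n,onz(d,*p,z).round(4))
```

```text
[290, 292, 294, 296, 298, 300, 302, 304, 306, 308, 310, 312, 314, 316, 318, 320, 322, 324, 326, 328, 330, 332, 334, 336, 338, 340, 342, 344, 346]
116  98 101 107 108 106 106 108 108 107 107 106 102 101 104 106 107 106 105 103 104 104 103 103 103 102 102 105 102 100
120 100 106 107 102 101 102 103  91  91  91 105 107 106 109 114 114 112 114 114 113 113 102 102 103 103 102 103 104 102
124 118 117 120 119 115 118 117  87  87  89 116 119 117 119 121 119 117 120 120 119 118 102 103 104 101 100 104 106 105
128 118 117 119 119 116 116  93  85  86  85 116 118 117 118 121 119 118 119 119 119 117 102 102 101 101 101 103 104 103
132 118 116 119 119 115 116 120 120 120  96 116 119 118 117 121 119 118 119 120 119 118 106 106 105 106 107 106 103 103
136 119 116 119 120 110 116 116 120 121  96 116 118 118 118 120 119 118 119 120 119 118 106 106 104 102 101 103 104 102
140 119 116 119 117 147 153 109 121 121 107 116 118 118 118 121 119 117 119 120 120 118 100 103 103 102 101 101 101 101
144 120 116 119 117 151 159 116 120 121 106 116 118 117 117 120 119 117 120 119 119 117 101 100 100 101 102 104 10
[... 2467 characters left out ...]
54 156 155 154 154 157 157 154 156 154 153 156 157 159 157
232 152 150 153 154 155 156 155 155 177 177 144 156 159 161 157 154 158 156 155 159 156 149 151 155 157 155 154 156 154
236 154 153 155 158 154 156 156 157 176 176 163 157 155 151 150 154 155 155 158 159 157 155 154 150 151 154 152 150 151
240 156 157 155 156 157 158 159 160 177 177 168 151 147 148 152 157 159 155 151 152 154 153 158 159 153 154 154 152 154
244 150 151 154 154 153 156 158 155 153 156 159 158 154 159 160 157 153 151 152 153 156 158 161 157 152 155 158 157 149
e1 [0.4064 0.1919 0.07  ]
e2 [0.4379 0.0936 0.07  ]
labT [0.4057 0.1776 0.071 ]
labB [0.4223 0.1212 0.071 ]
bar [0.4154 0.1653 0.08  ]
bar [0.4252 0.1329 0.08  ]
```

```bash
python3 -m crank '{"travel":[[0.3,0.4,-2],[0.65,0.8,-5],[0.65,0.8,-8],[0.65,0.8,-11],[0.65,0.8,-13.3]],"turn":[[0,0,0.8],[0,0,0.8],[0,0,0.8],[0,0,0.8],[0,0,0.8]],"gripper":[0,0,0,0,0]}' 30
python3 -m crank '{"travel":[[0,0,0],[0,0,0],[0,0,0],[0,0,0],[0,0,0]],"turn":[[0,0,0],[0,0,0],[0,0,0],[0,0,0],[0,0,0]],"gripper":[0.3,0.5,0.5,0.5,0.5]}' 30
python3 - <<'E'
from h import *
d=grab('side');s=grab('scene');o=bot.observe();print(o['position'],o['tool_rot'],o['grip_width'],o['force'])
w=grab('wrist')
i1=cv2.resize(d['pixels'][130:205,210:310,::-1],(400,300),interpolation=2);i2=cv2.resize(s['pixels'][140:215,365:465,::-1],(400,300),interpolation=2)
i3=cv2.resize(w['pixels'][100:340,160:480,::-1],(400,300))
cv2.imwrite('pics/m13.png',np.vstack([np.hstack([i1,i2]),np.hstack([i3,i3*0])]))
E
```

```text
clock: 39.05
position: [0.431, 0.1525, 0.0785]
tool_rot: [-3.141, 0.0, 1.882]
force: [0.0, 0.9, 0.5]
grip_width: 0.0854
finger_force: 0.0
clock: 39.55
position: [0.4317, 0.153, 0.0809]
tool_rot: [3.14, -0.0, 1.882]
force: [-0.5, 0.1, -0.2]
grip_width: 0.0429
finger_force: 0.0
[0.43156178 0.15292587 0.08057172] [ 3.14083084e+00 -2.67472867e-04  1.88158632e+00] 0.042914782130842086 [-0.10749778 -0.47188283 -0.16675599]
```

View pics/m13.png

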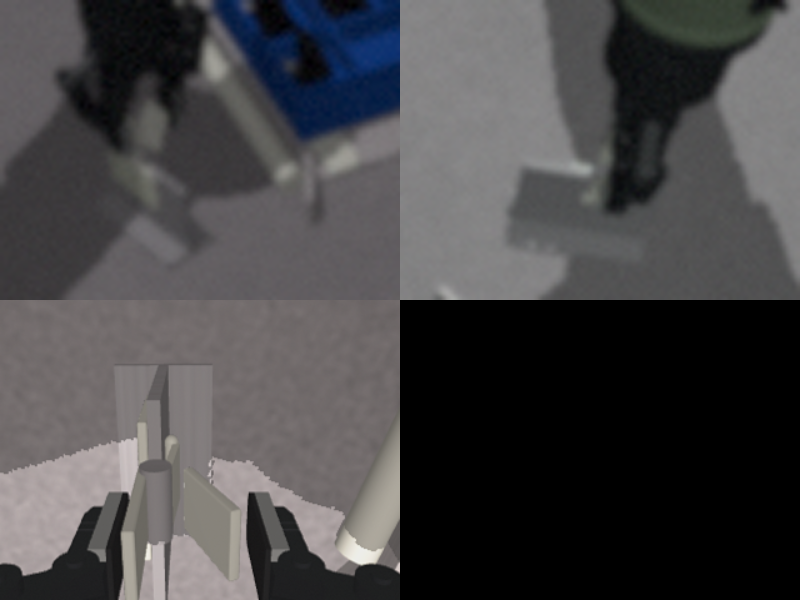

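```bash
python3 -m crank '{"travel":[[0,0,0],[-0.17,-0.05,0],[-0.33,-0.11,0],[-0.5,-0.16,0],[-0.66,-0.21,0]],"turn":[[0,0,0],[0,0,0],[0,0,0],[0,0,0],[0,0,0]],"gripper":[0.57,0.61,0.65,0.69,0.73]}' 30
python3 -m crank '{"travel":[[-0.1,-0.03,0],[-0.1,-0.03,0],[-0.1,-0.03,0],[-0.1,-0.03,0],[-0.1,-0.03,0]],"turn":[[0,0,0],[0,0,0],[0,0,0],[0,0,0],[0,0,0]],"gripper":[0.76,0.8,1,1,1]}' 30
python3 - <<'E'
from h import *
import pickle
w=grab('wrist','w14.png');pickle.dump(w,open('v14.pkl','wb'));o=bot.observe();print(o['position'],o['force'],o['moment'],o['grip_width'])
E
```

```text
clock: 40.2
position: [0.4248, 0.1506, 0.0808]
tool_rot: [3.142, -0.001, 1.881]
force: [-23.2, -7.6, 43.2]
grip_width: 0.0243
finger_force: 25.9
clock: 40.7
position: [0.4229, 0.15, 0.0806]
tool_rot: [-3.14, -0.001, 1.881]
force: [-11.1, -3.1, 28.0]
grip_width: 0.0208
finger_force: 29.2
[0.42290118 0.14996694 0.08062462] [-10.12462652  -3.46197836  27.9634257 ] [-0.82005154  2.57709993  0.00669143] 0.020350970011581086
```

```bash
python3 -m crank '{"travel":[[-0.2,-0.06,0],[-0.2,-0.06,0.5],[-0.2,-0.06,2],[-0.2,-0.06,4],[-0.2,-0.06,6]],"turn":[[0,0,0],[0,0,0],[0,0,0],[0,0,0],[0,0,0]],"gripper":[1,1,1,1,1]}' 30
python3 -m crank '{"travel":[[1,0,2],[3,0,4],[6,-1,4],[9,-2,4],[12,-3,4]],"turn":[[0,0,0],[0,0,8],[0,0,16],[0,0,24],[0,0,32]],"gripper":[1,1,1,1,1]}' 30
python3 -m crank '{"travel":[[3,0,0],[6,0.5,0],[9,1,0],[11,2,0],[12.9,2.5,0]],"turn":[[0,0,8],[0,0,16],[0,0,24],[0,0,32],[0,0,40.2]],"gripper":[1,1,1,1,1]}' 30
python3 -m crank '{"travel":[[0,0,0],[0,0,0],[0,0,0],[0,0,0],[0,0,0]],"turn":[[0,0,0],[0,0,0],[0,0,0],[0,0,0],[0,0,0]],"gripper":[1,1,1,1,1]}' 30
python3 - <<'E'
from h import *
import pickle
w=grab('wrist','w15.png');pickle.dump(w,open('v15.pkl','wb'));o=bot.observe();print(o['position'],o['tool_rot'],o['force'],o['grip_width'])
d=w
h=cv2.cvtColor(d['pixels'],cv2.COLOR_RGB2HSV); m=cv2.inRange(h,(105,120,40),(125,255,255))
cs,_=cv2.findContours(m,0,2)
for c in cs:
    if cv2.contourArea(c)>2000: print([(p.tolist(),onz(d,*p,.07)[:2].round(4).tolist()) for p in cv2.approxPolyDP(cv2.convexHull(c),4,True)[:,0]])
g=d['pixels'].mean(2).astype(int)
# held clip: bright low-saturation pixels between the fingers
mm=((h[...,1]<40)&(h[...,2]>125)).astype(np.uint8); 
print('clip region'); 
for r in range(150,400,10): print(r,''.join('B' if m[r,c] else ('#' if g[r,c]<60 else ('w' if g[r,c]>150 else '.')) for c in range(200,440,3)))
E
```

```text
clock: 41.25
position: [0.4216, 0.1495, 0.1408]
tool_rot: [-3.141, 0.0, 1.881]
force: [0.3, 0.1, -0.4]
grip_width: 0.0201
finger_force: 29.7
clock: 41.75
position: [0.5428, 0.1194, 0.1804]
tool_rot: [3.142, -0.0, 2.446]
force: [-0.4, 1.1, -0.5]
grip_width: 0.0202
finger_force: 29.7
clock: 42.25
position: [0.6715, 0.1453, 0.1798]
tool_rot: [-3.141, -0.001, -3.136]
force: [-0.1, 0.4, -0.9]
grip_width: 0.0205
finger_force: 29.7
clock: 42.75
position: [0.6705, 0.1447, 0.1804]
tool_rot: [-3.141, 0.0, 3.141]
force: [-0.1, 0.0, -0.0]
grip_width: 0.0199
finger_force: 29.7
[0.670563   0.1447492  0.18037823] [-3.14153738e+00  1.59421583e-04  3.14105953e+00] [-0.46840112  0.77645512 -0.75021308] 0.02044602823659189
[([634, 46], [0.566, 0.3602]), ([578, 248], [0.7147, 0.3592]), ([341, 248], [0.7146, 0.1696]), ([327, 221], [0.6913, 0.158]), ([334, 46], [0.5658, 0.1609])]
clip region
150 wwwwwwwwwwwwwwwwwwwwwwwwwwwww..............BBBBBBBBBBBBBBBBBBBBBBBBBBBBBBBBBBBBB
160 wwwwwwwwwwwwwwwwwwwwwwwwwwwww..............BBBBBBBBBBBBBBBBBBBBBBBBBBBBBBBBBBBBB
170 wwwwwwwwwwwwwwwwwwwwwwwwwwww.w.............
[... 1207 characters left out ...]
##........#########w
320 ############################www.wwww.......www##################################
330 ############################www.wwww.......www##################################
340 ##########################.#www.wwwwww........##################################
350 ##########################wwwwwwwwwwwwwww........###############################
360 ##########################wwwwwwwwwwwwwwwww...www###############################
370 ##########################wwwwwwwwwwwwwwwwwwwwwww###############################
380 ##########################...wwwwwwwwwwwwwwww....###############################
390 ####ww##############################################################.w.#########
```

```bash
python3 -m crank '{"travel":[[0,1,0],[0,1.8,0],[0,1.8,-1.5],[0,1.8,-3],[0,1.8,-4.5]],"turn":[[0,0,0],[0,0,0],[0,0,0],[0,0,0],[0,0,0]],"gripper":[1,1,1,1,1]}' 30
python3 -m crank '{"travel":[[0,0,-1.2],[0,0,-2.4],[0,0,-3.6],[0,0,-4.5],[0,0,-5]],"turn":[[0,0,0],[0,0,0],[0,0,0],[0,0,0],[0,0,0]],"gripper":[1,1,1,1,1]}' 30
python3 -m crank '{"travel":[[0,0,-0.2],[0,0,-0.4],[0,0,-0.5],[0,0,-0.5],[0,0,-0.5]],"turn":[[0,0,0],[0,0,0],[0,0,0],[0,0,0],[0,0,0]],"gripper":[1,1,1,1,1]}' 30
```

```text
clock: 43.3
position: [0.6703, 0.1624, 0.1331]
tool_rot: [-3.141, -0.001, 3.141]
force: [-0.6, -0.6, -0.8]
grip_width: 0.0203
finger_force: 29.7
clock: 43.8
position: [0.6705, 0.1626, 0.084]
tool_rot: [-3.141, -0.001, 3.141]
force: [-0.3, 0.5, -1.3]
grip_width: 0.0205
finger_force: 29.7
clock: 44.3
position: [0.6711, 0.1627, 0.0807]
tool_rot: [3.141, 0.001, 3.141]
force: [-1.7, -0.8, 4.4]
grip_width: 0.0204
finger_force: 30.4
```

```bash
python3 -m crank '{"travel":[[0,0.15,0],[0,0.3,0],[0,0.4,0],[0,0.4,-0.1],[0,0.4,-0.2]],"turn":[[0,0,0],[0,0,0],[0,0,0],[0,0,0],[0,0,0]],"gripper":[1,1,1,1,1]}' 30
python3 -m crank '{"travel":[[0,0,0],[0,0.17,0],[0,0.34,0],[0,0.51,0],[0,0.7,0]],"turn":[[0,0,0],[0,0,0],[0,0,0],[0,0,0],[0,0,0]],"gripper":[0.76,0.72,0.68,0.64,0.6]}' 30
python3 -m crank '{"travel":[[0,0.1,0],[0,0.1,0],[0,0.1,0],[0,0.1,0],[0,0.1,0]],"turn":[[0,0,0],[0,0,0],[0,0,0],[0,0,0],[0,0,0]],"gripper":[0.56,0.52,0.45,0.4,0.4]}' 30
python3 - <<'E'
from h import *
import pickle
w=grab('wrist','w16.png');o=bot.observe();print(o['position'],o['force'],o['grip_width'])
d=w
h=cv2.cvtColor(d['pixels'],cv2.COLOR_RGB2HSV); m=cv2.inRange(h,(105,120,40),(125,255,255))
g=d['pixels'].mean(2).astype(int)
for r in range(130,400,9): print(r,''.join('B' if m[r,c] else ('#' if g[r,c]<60 else ('w' if g[r,c]>150 else '.')) for c in range(200,440,3)))
E
```

```text
clock: 44.8
position: [0.6718, 0.1655, 0.0805]
tool_rot: [-3.141, 0.002, 3.14]
force: [-9.9, -6.0, 34.4]
grip_width: 0.0203
finger_force: 34.3
clock: 45.3
position: [0.6707, 0.1735, 0.0779]
tool_rot: [-3.141, -0.0, 3.141]
force: [0.1, -9.5, 4.6]
grip_width: 0.0343
finger_force: 9.5
clock: 45.8
position: [0.6708, 0.1747, 0.0781]
tool_rot: [3.142, -0.0, 3.141]
force: [0.2, -0.4, 1.2]
grip_width: 0.0515
finger_force: 0.0
[0.67077171 0.17463613 0.07810017] [0.64821648 0.08251557 0.54246772] 0.05093771560885702
130 wwwwwwwwwwwwwwwwwwwwwwwwwwBBBBBBBBBwwwwwwwww####################################
139 wwwwwwwwwwwwwwwwwwwwwwwwwwBBBBBBBBBwwwwwwwww#############################.wwwwww
148 wwwwwwwwwwwwwwwwwwwwwwwwwwBBBBBBBBB##.www.#################################.wwww
157 wwwwwwwwwwwwwwwwwwwwwwwwwwBBBBBBBBBBBBBBBBBBBBBBBBBBBBBBBBBBBBBBBBBBBBBBBBBBBBBB
166 wwwwwwwwwwwwwwwwwwwwwwwwwwBBBBBBBBBBBBBBBBBBBBBBBBBBBBBBBBBBBBBBBBBBBBBBBBBBBBBB
175 wwwwwwwwwwwwwwwwwwwwwwwwwwBBBBBBBBBBBBBBBBBBBBBBBBBBBBBBBBBBBBBBBBBBBBBBBBBBBBBB
184 wwwwwwwwwwwwwwwwwwwwwwwwww.BBBBBBBBBBBBBBBBBBBBBBBBBBBBBBBBBBBBBBBBBBBBBBB
[... 1261 characters left out ...]
####################
328 ################wwwwwwww.wwwBBBBBBBBBBBBBBBBBBBB.wwBBBBBBBB#####################
337 ###############wwwwwwwwwwwwwB........BB.BB..B..B..BBB.B.BBBB####################
346 ##############wwwwwwwwwwwwww................................####################
355 #############wwwwwwwwwwwwwww.................................###################
364 ##############wwwwwwwwwwwwwww................................###################
373 ##############.wwwwwwwwwwwwwww..............................####################
382 ###############.w#############...........w..#############..##################...
391 #############################################################################...
```

```bash
python3 -m crank '{"travel":[[0,0,1],[0,0,3],[0,0,6],[0,0,9],[0,0,13]],"turn":[[0,0,0],[0,0,0],[0,0,0],[0,0,0],[0,0,0]],"gripper":[0.4,0.4,0.4,0.4,0.4]}' 30
python3 -m crank '{"travel":[[0,0,0],[0,0,0],[0,0,0],[0,0,0],[0,0,0]],"turn":[[0,0,0],[0,0,0],[0,0,0],[0,0,0],[0,0,0]],"gripper":[0.4,0.4,0.4,0.4,0.4]}' 30
python3 - <<'E'
from h import *
import pickle
d=grab('wrist','w17.png');o=bot.observe();print(o['position'],o['force'])
h=cv2.cvtColor(d['pixels'],cv2.COLOR_RGB2HSV); m=cv2.inRange(h,(105,120,40),(125,255,255))
cs,_=cv2.findContours(m,0,2)
for c in cs:
    if cv2.contourArea(c)>2000: print([(p.tolist(),onz(d,*p,.07)[:2].round(4).tolist()) for p in cv2.approxPolyDP(cv2.convexHull(c),4,True)[:,0]])
g=d['pixels'].mean(2).astype(int)
for r in range(30,300,6): print(r,''.join('B' if m[r,c] else ('#' if g[r,c]<60 else ('w' if g[r,c]>150 else '.')) for c in range(230,360,2)))
print('expect barrel ends',proj(d,(.671-.018,.1635,.082)),proj(d,(.671+.018,.1635,.082)),'label top',proj(d,(.641,.1585,.071)),proj(d,(.701,.1585,.071)),'fixtail top',proj(d,(.658,.1585,.117)),proj(d,(.684,.1585,.117)),'sprung top',proj(d,(.658,.1935,.106)),proj(d,(.684,.1935,.106)))
E
```

```text
clock: 46.35
position: [0.6701, 0.1745, 0.2091]
tool_rot: [-3.141, -0.001, 3.141]
force: [-0.2, -0.1, -0.1]
grip_width: 0.0514
finger_force: 0.0
clock: 46.85
position: [0.6705, 0.1746, 0.2073]
tool_rot: [-3.141, -0.001, 3.141]
force: [-0.0, 0.2, 0.2]
grip_width: 0.0511
finger_force: 0.0
[0.67057395 0.1746187  0.20743862] [-0.81393238 -1.27875957 -0.20351382]
[([561, 50], [0.5661, 0.3598]), ([522, 234], [0.7143, 0.3595]), ([295, 234], [0.7143, 0.1614]), ([292, 50], [0.566, 0.1614])]
30 w...ww.ww........................................................
36 wwwwwwwww........................................................
42 ....wwwwwww......................................................
48 ........................................................BBB......
54 wwwwwww........................BBBBBBBBBBBBBBBBBBBBBBBBBBBBBBBBBB
60 wwwwwwwwwwwwwwww...............BBBBBBBBBBBBBBBBBBBBBBBBBBBBBBBBBB
66 wwwwwwwwwwwwwwwwww.............BBBBBBBBBBBBBBBBBBBBBBBBBBBBBBBBBB
72 wwwwwwwwwwwwwwwwwwwwwwwwwwwwwwwBBBBBBBBBBBBBBBBBBBBBBBBBBBBBBBBBB
78 wwwwwwwwwwwwwwwwwwwwwwwwwwwwwwwBBBBBBBB#.......###########
[... 2100 characters left out ...]
....
264 w.......####wwwwwwwwwwwwwwwwwwwwwwwww............................
270 ......######.wwwwwwwwwwwwwwwwwwwwwwww............................
276 .....#######.wwwwwwwwwwwwwwwwwwwwwwwww...........................
282 ....########.wwwwwwwwwwwwwwww.wwwwwwwww..........................
288 ...#########.wwwwwwwwwwwwwwwwwwwwwwwww...........................
294 ..##########.wwwwwwwwwwwwwwwwwwwwwwwww...........................
expect barrel ends [295.84329043 168.78476828] [296.4425698  211.72187808] label top [289.97111315 150.9815444 ] [291.29611753 220.2792585 ] fixtail top [286.71481179 187.75365708] [287.50828242 222.42914064] sprung top [336.01817986 183.3663679 ] [335.22013489 216.8039908 ]
```

```bash
python3 -m crank '{"travel":[[0,0,0],[0,0,1],[0,0,2],[0,0,2],[0,0,2]],"turn":[[0,0,0],[0,0,0],[0,0,0],[0,0,0],[0,0,0]],"gripper":[0.4,0.4,0.4,0.4,0.4]}' && python3 -c "
from workcell import bot
print(bot.job_done())"
```

```text
clock: 47.4
position: [0.671, 0.1747, 0.2286]
tool_rot: [3.141, 0.001, 3.141]
force: [-0.3, -0.1, -0.7]
grip_width: 0.0512
finger_force: 0.0
the job is handed in; nothing more can be done
None
```

I handed the job in at about 47 s: all three brackets found on the mat are in the tote, the tote is back against the end stop, and the clip is on its tail wall. The last wrist-camera measurements agreed with this, but the hand-in returned no verdict, so the result is unconfirmed.

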